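# Tidy-up time in the puzzle corner

## Task

It is tidy-up time: the round-topped board and the house-shaped board stand in each other's slots, so swap them in the slotted stand (the square board stays in its slot and the spare end slot ends up empty again), and hang every piece basket that is on the table by its handle on a hook of the rail, one to a hook. Only when the boards are right and all baskets hang, switch the tidy-up music off by turning the speaker's volume knob anticlockwise right to its stop. The pieces, the jar and the cup that the children left out on the table are to stay as they lie.

Things in the scene. Friction and masses are not known exactly. Their poses are not given: they have to be found in the camera images.
- slot_1 (a point): centre of the floor of the rightmost (from the robot) of four parallel grooves in a fixed beech block, 110 x 260 x 52 mm high, at the right of the table. x runs along the groove, y across it (to the robot's left, give or take 0.2 rad), z up. Grooves lie 64 mm apart: slot_1 to slot_4
- slot_2 (a point): the same for the second groove. Every groove is 20 mm wide, its floor 12 mm above the table, and 40 mm deep; over the top 12 mm its mouth flares to 36 mm
- slot_3 (a point): the same for the third groove. The three boards stand in slot_1 to slot_3, in any order
- slot_4 (a point): the same for the leftmost groove, nearest the hook rail: the spare slot, empty at the start, handy for parking a board, empty again at the end
- board_round: upright plywood puzzle board, loose, 0.18 kg, 120 wide (its x) x 16 thick (its y) x 150 mm high (its z), the top a half circle of radius 60 mm, a sun inlay on both faces. It has 4 mm of play across its groove. Origin: centre of the bottom edge. Its two faces are alike, so either may face either way
- board_house: upright plywood puzzle board like the round one, but with a pointed gable: 120 x 16 x 160 mm high, straight sides up to 100 mm, then a 90-degree gable; door and window inlays. Origin: centre of the bottom edge, axes as the round board's
- board_square: upright plywood puzzle board, plain rectangle 120 x 16 x 115 mm high. It is in the right slot and stays there. Origin and axes as the round board's
- hook_1 (a point): rightmost (from the robot) of three upturned steel hooks, 120 mm apart, on a fixed rail at the back of the table: top of the 10 mm wire at its lowest place, where a handle comes to rest, 170 mm above the table. The hook points to this point's -x (towards the robot, within 0.1 rad), y runs along the rail, z up
- hook_2 (a point): the same for the middle hook. From this point each wire goes on 34 mm towards -x, turning up to a tip whose top is 25 mm above this point
- hook_3 (a point): the same for the leftmost hook. The hooks' cross board, 145 to 191 mm above the table, has its front face 54 mm behind this point (+x); its two posts stand 65 mm outside the outer hooks
- basket_1: small loose wooden basket, about 0.16 kg, 80 (its x) x 112 (its y) x 50 mm high, with a fixed, not swinging handle: two uprights at its y = -53 and +53 mm and between them a round bar 12 mm thick along y, its axis 125 mm above the underside, 100 mm clear length. Both sides alike. Origin: centre of the underside
- basket_2: a second basket, the same as basket_1. Two or three of the three baskets are present
- basket_3: a third basket, the same as basket_1. Hung on a hook, a basket's underside is about 51 mm above the table and its bar lies across the hook
- basket_1_handle (a point): middle of the handle bar of basket_1, on the bar's axis; axes as the basket's (the bar runs along y)
- basket_2_handle (a point): middle of the handle bar of basket_2, on the bar's axis; axes as the basket's (the bar runs along y)
- basket_3_handle (a point): middle of the handle bar of basket_3, on the bar's axis; axes as the basket's (the bar runs along y)
- volume (a joint): turn of the volume knob in rad: 0 at the anticlockwise stop (music off), growing clockwise seen from above, up to 4.7. It turns against a friction of 0.04 N m and stays where it is left
- volume_grip (a point): point on the volume knob's vertical axis at the height to grip it, 132 mm above the table: an upright bar 57 mm long, 14 mm thick, top 7 mm above this point, over a 60 mm disc; the bar runs along this point's x and the point turns with it. It sits mid-top of a fixed wooden speaker (120 x 160 x 95 mm high, grey cloth front) at the left of the table
- duck: red duck piece, about 90 x 70 x 28 mm, loose; leave it. Origin: on the table below its body
- star: yellow star piece, 80 mm across, 26 mm high, loose; leave it. Origin: underside centre
- fish: blue fish piece, about 95 x 45 x 26 mm, loose; leave it. Origin: underside centre
- frog: green frog piece with a knob, about 70 x 75 x 45 mm, loose; leave it. Origin: underside centre
- bead_jar: glass jar with wooden lid, 64 mm across, 85 mm high, loose; leave it. Origin: underside centre
- crayon_cup: wooden cup of crayons, 68 mm across, 120 mm high with the crayons, loose; leave it. Origin: underside centre

How it is judged:
By the outcome, as a careful person would: the job done as asked, in the order asked, and still so for the second after the job is handed in, with the robot touching nothing.
Of basket_1, basket_2, basket_3 only 2 to 3 are there at a start; the rules pass over those that are not, and their reading is None.
At some moment in a run one of basket_1, basket_2, basket_3 may be knocked a few centimetres aside while the robot is not near it.
It also fails if it takes over 192 s, if anything falls off the work surface, if the arm or the gripper's body presses on something with over 40 N, if the wrist force passes 120 N, or if a joint passes its speed limit or range.

## Robot

A 6-joint arm with a two-finger parallel gripper is mounted at the origin on the work surface. World frame = base frame: x ahead of the robot, y to its left, z up, the work surface at z = 0. Lengths are in m, angles in rad, forces in N, time in s.
With the tool pointing down it reaches from about 0.3 to 0.775 m from the base axis. Payload 14.6 kg.
Tool frame: the origin (TCP) lies on the centre line of the jaws, within the pads' length; the fingertips stand manip.finger_overhang ahead of it and the grasp point (between the pads) is the TCP (manip.finger_overhang is the distance from the TCP to the fingertips, in m); x points along the fingers, z is the direction in which the jaws open and shut, and the axes are right-handed (so a half turn about x gives the same grasp; the last joint's range is limited). The gripper opens to 85 mm and grips with 20 to 120 N. Pads are 22 mm wide; open, the fingers measure 114 mm over their backs; the gripper's body (76 mm by 85 mm) begins 54 mm behind the grasp point. The pads swing forward as they close: fully open they stand 13 mm farther back than shut.
Start: joints at [1.253, 0.3, 1.521, -0, 1.321, -0.067], TCP at [0.136, 0.533, 0.25] pointing down, gripper open.
Joint ranges: [-3.03, 3.03], [-0.79, 2.21], [0.23, 2.52], [-1.04, 4.18], [0, 3.07], [-2.55, 2.55]. Speed limits (rad/s): [2.22, 2.22, 2.57, 3.14, 3.14, 3.14].

## Interface

Orientations are given as [roll, pitch, yaw] about the fixed x, y, z axes, in that order (R = Rz(yaw) Ry(pitch) Rx(roll)).
In Python, from station import manip, camera, calibration, nets gives the robot as it stands. The module is installed in compiled form; this text tells all that it offers.
- The arm moves only by the shell command python3 -m pendant 'ROWS' [FORCE]. ROWS is JSON, a list of rows, each a list of 7 numbers: the turn, a rotation vector about the tool's x, y, z in rad, then the shift along the tool's x, y, z in mm, then the opening, from 0 (shut) to 1 (fully open). In form: [[rx, ry, rz, x, y, z, claw], ...]. A call has 1 to 5 rows; each row shifts and turns the commanded pose from where the row before left it, along the tool's axes as they then stand; what a row does not reach is not made up. A row lasts 1/12 s, in which the tool goes at most 41.7 mm and 7.16 degrees, less where a joint would pass 70% of its speed; a pose out of reach is approached as far as the arm can. A call with a gripper value outside its range is refused whole. The fingers move at their own pace and stop on an object; FORCE is the grip in N (left out, the last holds). Time passes only in rows, so rows that do not move let the fingers close. It gives the time, the measured TCP pose, the force and the opening at its end, in the units of the state.
- manip.get_obs(): the state, without advancing time (a new reading comes with each control period).
- camera(name): name is "scene" or "side" or "wrist"; returns (picture, depth): 420x560x3 uint8, blue, green, red; 420x560 float32, m along the optical axis (not along the pixel's ray), 0 where there is no reading.
- calibration(name): a dict with "fx", "fy", "cx", "cy" (pixels), "rvec" (rotation vector, rad) and "tvec" (3), from world to camera coordinates, as OpenCV has them. Camera axes: x right, y down, z forward; pixel columns grow to the right and rows downward; lengths in m; the calibration is good to about 2 mm. The wrist camera is an equidistant fisheye: a pixel r from the principal point sees the ray r / f radians off the axis. A picture is of the moment at which its call begins: read the wrist's pose just before it. calibration takes no time and is no camera call; for the wrist camera it gives the pose at the moment of the call.
- manip.close_job(): hands the job in, once; it reports no verdict.
Trained networks look in the newest picture that a camera, given by its name, has taken for a name from the list of things; names that differ only in an ending like _2 or _b are one class to them, and where a whole thing is asked for, a point or a joint stands for the part that bears it (a point fixed in the world has none). Each returns a list of dicts, best first, with "p" (0 to 1); they miss things now and then, are a little off and sometimes report something else, mostly with a low value. They report only what shows in the picture. A call takes as long as a camera call.
- nets.masks_of(camera, target): "region" (420x560 bool, what is visible of it) and "location" ([column, row] in pixels, amid what is visible of it).
The state is a dict: "t": time; "joints": joint angles; "joint_velocities": joint speeds; "tau": joint torques, N m; "tcp_pos": TCP position; "tool_rot": TCP orientation; "ft_force": force on the tool from outside, world axes, zero at the start; "ft_torque": the same for the moment, N m; "opening": finger opening in m.
Only numpy, scipy, OpenCV 4.12 (cv2) and the standard library are available. Lean on these libraries where they do the work, as an engineer would, in place of code of your own. Each camera call takes 0.05 s, during which the arm holds its last target.

## Working session

There is one attempt and no reset: what is moved stays moved. The work goes in short steps, Python scripts to look and compute and a shell command to move; the robot and the scene stay as the last step left them, time stands still between calls to the robot, and variables do not carry over. Pictures are saved under pics/ and viewed, and the job is handed in when it is done.

```bash
ls; mkdir -p pics; python3 - <<'E'
from station import manip, camera, calibration, nets
import cv2
o=manip.get_obs(); print({k:o[k] for k in ('t','tcp_pos','tool_rot','opening','ft_force')}, manip.finger_overhang)
for n in ("scene","side","wrist"):
    p,d=camera(n); cv2.imwrite(f"pics/{n}0.png",p)
    c=calibration(n); print(n,c)
E
```

```text
pics
{'t': 0.0, 'tcp_pos': array([0.13643295, 0.53259795, 0.24970807]), 'tool_rot': array([ 3.08165536,  1.5696343 , -1.8814586 ]), 'opening': 0.08521739564229387, 'ft_force': array([-0.48599166,  0.23530447,  0.49249386])} 0.019
scene {'fx': 487.0614433580488, 'fy': 487.0614433580488, 'cx': 279.88178212047785, 'cy': 202.4075735475836, 'rvec': array([ 2.37857483,  1.10540557, -0.2980682 ]), 'tvec': array([-0.33923272, -0.26446491,  1.47521951])}
side {'fx': 469.93008326711566, 'fy': 469.93008326711566, 'cx': 282.3549780726553, 'cy': 203.21268571233026, 'rvec': array([ 0.19244817, -2.83829454,  1.17458953]), 'tvec': array([0.49527741, 0.12759551, 1.12623766])}
wrist {'fx': 325.19226210127806, 'fy': 325.19226210127806, 'cx': 276.1228925195925, 'cy': 206.7793670686032, 'rvec': array([-2.28228021, -1.77336343, -0.27015007]), 'tvec': array([-0.55012628, -0.03916044,  0.37893468])}
```

View pics/scene0.png

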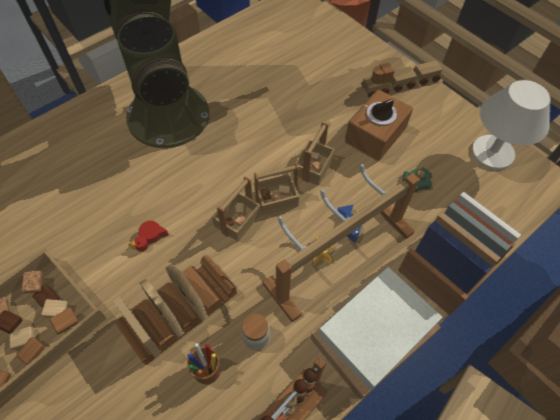

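View pics/side0.png

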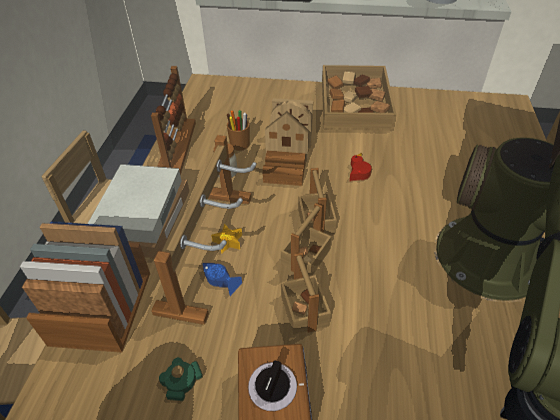

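View pics/wrist0.png

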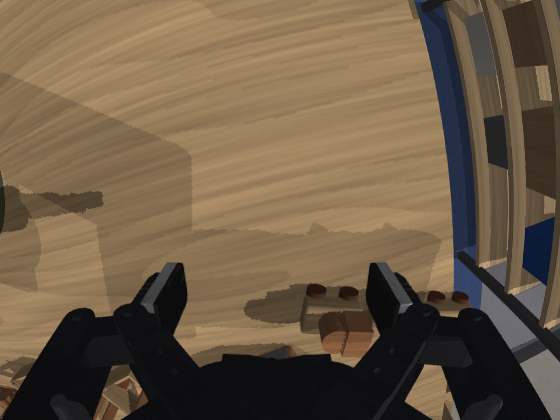

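```bash
cat > h.py <<'E'
from station import manip, camera, calibration, nets
import cv2, numpy as np
from scipy.spatial.transform import Rotation as Rn
def cloud(n,shot=None):
    p,d=shot if shot else camera(n)
    c=calibration(n); R=cv2.Rodrigues(c['rvec'])[0]
    v,u=np.mgrid[0:420,0:560]
    if n!='wrist':
        X=np.stack([(u-c['cx'])/c['fx']*d,(v-c['cy'])/c['fy']*d,d],-1)
    else:
        x=(u-c['cx'])/c['fx'];y=(v-c['cy'])/c['fy'];r=np.hypot(x,y)+1e-9
        z=np.cos(r);s=np.sin(r)/r
        X=np.stack([x*s/z*d,y*s/z*d,d],-1)
    W=(X-c['tvec'])@R
    W[d<=0]=np.nan
    return p,d,W
def topmap(Ws,x0,x1,y0,y1,res=0.0015,zmax=0.4):
    H=np.zeros((int((x1-x0)/res)+1,int((y1-y0)/res)+1))
    for W in Ws:
        P=W.reshape(-1,3);P=P[np.isfinite(P).all(1)]
        P=P[(P[:,0]>x0)&(P[:,0]<x1)&(P[:,1]>y0)&(P[:,1]<y1)&(P[:,2]<zmax)]
        np.maximum.at(H,(((x1-P[:,0])/res).astype(int),((y1-P[:,1])/res).astype(int)),P[:,2])
    return H   # rows: x down from x1, cols: y decreasing to right
def pose():
    o=manip.get_obs(); return o['tcp_pos'],Rn.from_euler('xyz',o['tool_rot']),o
def st():
    o=manip.get_obs();print('t %.2f tcp %s rot %s op %.4f F %s'%(o['t'],np.round(o['tcp_pos'],4),np.round(o['tool_rot'],3),o['opening'],np.round(o['ft_force'],1)))
E
python3 - <<'E'
from h import *
A=cloud('scene');B=cloud('side')
np.savez('c0.npz',A=A[2],B=B[2],a=A[0],b=B[0])
H=topmap([A[2],B[2]],0.15,0.95,-0.5,0.5,0.002)
img=cv2.applyColorMap((np.clip(H/0.22,0,1)*255).astype(np.uint8),cv2.COLORMAP_JET)
for k in range(0,9):
    cv2.putText(img,'%.2f'%(0.95-k*0.1),(0,k*50+5),0,0.35,(255,255,255)); 
for k in range(0,11): cv2.putText(img,'%.1f'%(0.5-k*0.1),(k*50-8,395),0,0.35,(255,255,255))
cv2.imwrite('pics/top0.png',cv2.resize(img,None,fx=1.5,fy=1.45,interpolation=0))
E
```

```text
(no output)
```

View pics/top0.png

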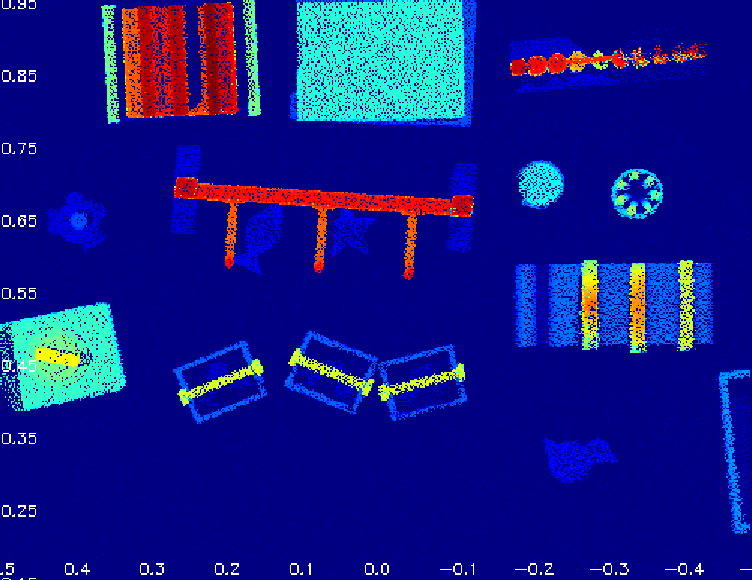

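```bash
cat > meas.py <<'E'
from h import *
def sel(P,x0,x1,y0,y1,z0,z1):
    return P[(P[:,0]>x0)&(P[:,0]<x1)&(P[:,1]>y0)&(P[:,1]<y1)&(P[:,2]>z0)&(P[:,2]<z1)]
def flat(W):
    P=W.reshape(-1,3);return P[np.isfinite(P).all(1)]
def bars(P,region=(0.3,0.6,-0.13,0.29),z=(0.118,0.14)):
    Q=sel(P,region[0],region[1],region[2],region[3],*z)
    from scipy.ndimage import label
    res=0.004
    g=np.zeros((120,160),int); i=((Q[:,0]-0.28)/res).astype(int);j=((Q[:,1]+0.25)/res).astype(int)
    g[i,j]=1; L,n=label(g,np.ones((3,3)))
    out=[]
    for k in range(1,n+1):
        q=Q[L[i,j]==k]
        if len(q)<40: continue
        (cx,cy),(w,h),a=cv2.minAreaRect(q[:,:2].astype(np.float32)*1000)
        m=q[:,:2].mean(0);U,S,V=np.linalg.svd(q[:,:2]-m,full_matrices=False);d=V[0];d=d if d[1]>0 else -d
        t=(q[:,:2]-m)@d; out.append((cx/1e3,cy/1e3,np.degrees(np.arctan2(-d[0],d[1])),max(w,h),min(w,h),q[:,2].max(),len(q)))
    return out
E
python3 - <<'E'
from meas import *
c=np.load('c0.npz')
for n in 'AB':
    P=flat(c[n]); print(n)
    for r in bars(P): print('bar c %.4f %.4f yaw %.1f len %.0f w %.0f ztop %.3f n%d'%r)
    # block top
    Q=sel(P,0.43,0.62,-0.5,-0.17,0.046,0.056); print('block',cv2.minAreaRect(Q[:,:2].astype(np.float32)*1000),Q[:,2].mean())
    for y0,y1 in((-0.43,-0.38),(-0.37,-0.31),(-0.305,-0.25)):
        Q=sel(P,0.43,0.62,y0,y1,0.075,0.2); print('board',cv2.minAreaRect(Q[:,:2].astype(np.float32)*1000),Q[:,2].max(),len(Q))
        Q=sel(P,0.43,0.62,y0,y1,0.11,0.2); print('  top',cv2.minAreaRect(Q[:,:2].astype(np.float32)*1000))
    for y0,y1 in((-0.08,-0.02),(0.05,0.1),(0.16,0.22)):
        Q=sel(P,0.54,0.63,y0,y1,0.15,0.22); print('hook tip',Q[Q[:,0].argmin()],Q[:,2].max())
        for xx in (0.58,0.6,0.62,0.64):
            q=sel(P,xx-.004,xx+.004,y0-.01,y1+.01,0.15,0.22)
            if len(q): print('   x%.2f y %.4f z %.4f n%d'%(xx,q[:,1].mean(),q[:,2].max(),len(q)))
    Q=sel(P,0.35,0.56,0.34,0.6,0.085,0.105); print('speaker',cv2.minAreaRect(Q[:,:2].astype(np.float32)*1000),Q[:,2].mean())
    Q=sel(P,0.42,0.5,0.36,0.5,0.12,0.145); print('knob',cv2.minAreaRect(Q[:,:2].astype(np.float32)*1000),Q[:,2].max())
    Q=sel(P,0.6,0.76,-0.14,0.29,0.185,0.21); print('rail',cv2.minAreaRect(Q[:,:2].astype(np.float32)*1000))
E
```

```text
A
bar c 0.4241 0.2064 yaw 22.5 len 118 w 21 ztop 0.137 n200
bar c 0.4232 -0.0638 yaw 14.8 len 113 w 21 ztop 0.137 n251
bar c 0.4392 0.0573 yaw -22.5 len 113 w 19 ztop 0.136 n233
block ((525.5936889648438, -349.138916015625), (322.3031921386719, 148.93362426757812), 81.51228332519531) 0.05100415856023005
board ((529.5631103515625, -415.1955261230469), (122.09837341308594, 16.765274047851562), 0.6237462759017944) 0.1317664385232593 529
  top ((529.404296875, -415.1972351074219), (121.78067016601562, 16.765274047851562), 0.6237462759017944)
board ((527.5060424804688, -351.380615234375), (119.56822204589844, 16.764076232910156), 0.5943232178688049) 0.16486072006264008 540
  top ((526.6187744140625, -351.3912048339844), (117.7422103881836, 16.741914749145508), 0.41163575649261475)
board ((529.9805297851562, -287.6583251953125), (121.73072814941406, 16.891115188598633), 0.5231163501739502) 0.17389934870897653 589
  top ((529.8435668945312, -287.6722106933594), (121.4639892578125, 16.87936019897461), 0.4362426698207855)
hook tip [ 0.5680794  -0.04231763  0.1917811 ] 0.19625154453742433
   x
[... 2120 characters left out ...]
9082657] 0.19468696481471132
   x0.58 y 0.0773 z 0.1947 n26
   x0.60 y 0.0755 z 0.1750 n15
   x0.62 y 0.0738 z 0.1707 n14
   x0.64 y 0.0727 z 0.1730 n17
hook tip [0.58177503 0.19419744 0.19117577] 0.1950072065364345
   x0.58 y 0.1952 z 0.1940 n6
   x0.60 y 0.1956 z 0.1796 n20
   x0.62 y 0.1939 z 0.1694 n21
   x0.64 y 0.1923 z 0.1723 n22
speaker ((458.20587158203125, 413.4412841796875), (121.53804779052734, 136.7754669189453), 11.795698165893555) 0.09424703132986621
knob ((456.6761169433594, 424.7441101074219), (56.896366119384766, 14.205564498901367), 76.72344207763672) 0.14053688064553732
rail ((676.97705078125, 68.73872375488281), (395.5915832519531, 26.429887771606445), 86.08063507080078)
```

```bash
cat > plan.py <<'E'
from h import *
def Rdown(psi):
    x=np.array([0,0,-1.]);z=np.array([np.cos(psi),np.sin(psi),0]);y=np.cross(z,x)
    return Rn.from_matrix(np.stack([x,y,z],1))
def cur():
    p,R,o=pose();z=R.as_matrix()[:,2];return p,R,np.arctan2(z[1],z[0])
def legs(*T):
    """T: list of (x,y,z,psi_deg); prints rows for each leg from the measured pose"""
    p,R,psi=cur(); print('now',np.round(p,4),'psi %.2f'%np.degrees(psi))
    for t in T:
        q=np.array(t[:3]); R2=Rdown(np.radians(t[3]))
        # turn first: total rotvec in tool frame
        rv=(R.inv()*R2).as_rotvec(); sh=R.inv().apply(q-p)*1000; sh2=R2.inv().apply(q-p)*1000
        n=max(np.linalg.norm(sh)/40,np.degrees(np.linalg.norm(rv))/7)
        print('to',t,'rot',np.round(rv,4),'shift(old axes)',np.round(sh,1),'(new axes)',np.round(sh2,1),'rows>=%.1f'%n)
        p=q;R=R2
E
python3 - <<'E'
from plan import *
from meas import *
p,R,psi=cur();print(p,np.degrees(psi),R.as_matrix().round(3))
c=np.load('c0.npz')
for n in 'AB':
    P=flat(c[n])
    # rail frame
    Q=sel(P,0.6,0.76,-0.03,0.21,0.184,0.2)
    f=[]
    for y in np.arange(0.0,0.18,0.02):
        q=sel(Q,0.6,0.76,y-.008,y+.008,0.186,0.2)
        # skip tips
        q=q[q[:,0]>0.64]; f.append((y,q[:,0].min(),q[:,0].max()))
    f=np.array(f);k=np.polyfit(f[:,0],f[:,1],1);k2=np.polyfit(f[:,0],f[:,2],1);print(n,'front x=%.4f+%.4f y'%(k[1],k[0]),'back',k2, 'ztop',Q[:,2].max())
    for y0 in(-0.047,0.0735,0.1925):
        q=sel(P,0.56,0.66,y0-.02,y0+.02,0.15,0.21)
        print([ '%.3f:%.1f'%(x,1e3*sel(q,x-.003,x+.003,-1,1,0,1)[:,2].max()) for x in np.arange(0.57,0.65,0.006) if len(sel(q,x-.003,x+.003,-1,1,0,1))])
E
```

```text
[0.13646308 0.53270766 0.25004762] 75.63035153609671 [[-0.    -0.969  0.248]
 [-0.     0.248  0.969]
 [-1.     0.    -0.001]]
A front x=0.6627+0.0695 y back [0.06729721 0.68137024] ztop 0.19544930346700304
['0.570:195.3', '0.576:196.3', '0.582:185.3', '0.588:178.2', '0.594:175.4', '0.600:173.7', '0.606:173.5', '0.612:171.4', '0.618:171.9', '0.624:172.1', '0.630:173.4', '0.636:175.9', '0.642:175.1', '0.648:178.8']
['0.576:195.2', '0.582:196.0', '0.588:193.3', '0.594:184.3', '0.600:176.1', '0.606:174.0', '0.612:172.5', '0.618:173.6', '0.624:171.4', '0.630:173.7', '0.636:174.1', '0.642:177.4', '0.648:177.2']
['0.582:195.5', '0.588:195.5', '0.594:199.8', '0.600:181.6', '0.606:179.5', '0.612:177.4', '0.618:172.3', '0.624:173.2', '0.630:172.0', '0.636:174.2', '0.642:174.3', '0.648:173.2']
B front x=0.6607+0.0701 y back [0.0635697  0.67884842] ztop 0.19331074445553525
['0.570:195.6', '0.576:191.2', '0.582:180.2', '0.588:177.3', '0.594:173.4', '0.600:171.1', '0.606:169.9', '0.612:170.6', '0.618:171.8', '0.624:171.6', '0.630:172.7', '0.636:174.7', '0.642:174.8', '0.648:176.7']
['0.576:194.7', '0.582:192.1', '0.588:185.6', '0.594:178.4', '0.600:175.0', '0.606:170.3', '0.612:171.9', '0.618:170.7', '0.624:170.6', '0.630:170.8', '0.636:173.0', '0.642:172.9', '0.648:174.3']
['0.582:194.0', '0.588:195.0', '0.594:190.5', '0.600:179.5', '0.606:174.8', '0.612:172.0', '0.618:169.3', '0.624:169.4', '0.630:171.5', '0.636:172.3', '0.642:172.2', '0.648:173.9']
```

```bash
cat >> plan.py <<'E'
def path(tgt,dpsi=None,n=None,pre=True,from_=None):
    """straight world line with even turn; prints rows [rx,0,0,x,y,z]; shift in axes before the row's turn"""
    p,R,psi=cur()
    if from_ is not None: p=np.array(from_[:3]);psi=np.radians(from_[3])
    d=np.array(tgt[:3])-p
    dp=(np.radians(tgt[3])-psi); dp=(dp+np.pi)%(2*np.pi)-np.pi
    if dpsi=='pos' and dp<0: dp+=2*np.pi
    if dpsi=='neg' and dp>0: dp-=2*np.pi
    n=n or int(np.ceil(max(np.linalg.norm(d)*1000/40,abs(np.degrees(dp))/7)))
    print('from',np.round(p,4),'psi %.1f'%np.degrees(psi),'n',n,'turn/row rx %.4f'%(-dp/n))
    out=[]
    for k in range(n):
        a=psi+dp*(k if pre else k+1)/n
        s=Rdown(a).inv().apply(d/n)*1000
        out.append('[%.3f,0,0,%.1f,%.1f,%.1f]'%((-dp/n,)+tuple(s)))
    for i in range(0,n,5): print(','.join(out[i:i+5]))
E
python3 - <<'E'
from plan import *
path((0.526,-0.3505,0.27,-89.4),'neg')
E
```

```text
from [0.1365 0.5327 0.25  ] psi 75.6 n 25 turn/row rx 0.1152
[0.115,0,0,-0.8,-23.9,-30.4],[0.115,0,0,-0.8,-27.2,-27.4],[0.115,0,0,-0.8,-30.2,-24.1],[0.115,0,0,-0.8,-32.7,-20.5],[0.115,0,0,-0.8,-34.9,-16.6]
[0.115,0,0,-0.8,-36.5,-12.5],[0.115,0,0,-0.8,-37.7,-8.2],[0.115,0,0,-0.8,-38.4,-3.8],[0.115,0,0,-0.8,-38.6,0.7],[0.115,0,0,-0.8,-38.3,5.1]
[0.115,0,0,-0.8,-37.4,9.5],[0.115,0,0,-0.8,-36.1,13.7],[0.115,0,0,-0.8,-34.3,17.8],[0.115,0,0,-0.8,-32.0,21.6],[0.115,0,0,-0.8,-29.3,25.1]
[0.115,0,0,-0.8,-26.2,28.3],[0.115,0,0,-0.8,-22.8,31.2],[0.115,0,0,-0.8,-19.1,33.6],[0.115,0,0,-0.8,-15.1,35.5],[0.115,0,0,-0.8,-10.9,37.0]
[0.115,0,0,-0.8,-6.6,38.0],[0.115,0,0,-0.8,-2.2,38.6],[0.115,0,0,-0.8,2.3,38.5],[0.115,0,0,-0.8,6.7,38.0],[0.115,0,0,-0.8,11.0,37.0]
```

```bash
python3 -m pendant '[[0.115,0,0,-1,-24,-30,0.5],[0.115,0,0,-1,-27,-27,0.5],[0.115,0,0,-1,-30,-24,0.5],[0.115,0,0,-1,-33,-20,0.5],[0.115,0,0,-1,-35,-17,0.5]]' 40
python3 - <<'E'
from plan import *
path((0.526,-0.3505,0.27,-89.4),'neg')
E
```

```text
t: 0.67
tcp_pos: [0.2151, 0.3553, 0.2552]
tool_rot: [-1.481, 1.571, -0.741]
ft_force: [2.0, 0.9, 0.3]
opening: 0.0429
from [0.2151 0.3553 0.2552] psi 42.4 n 20 turn/row rx 0.1150
[0.115,0,0,-0.7,-36.5,-12.3],[0.115,0,0,-0.7,-37.7,-8.0],[0.115,0,0,-0.7,-38.4,-3.7],[0.115,0,0,-0.7,-38.6,0.8],[0.115,0,0,-0.7,-38.2,5.2]
[0.115,0,0,-0.7,-37.4,9.5],[0.115,0,0,-0.7,-36.0,13.8],[0.115,0,0,-0.7,-34.2,17.8],[0.115,0,0,-0.7,-31.9,21.6],[0.115,0,0,-0.7,-29.2,25.1]
[0.115,0,0,-0.7,-26.2,28.3],[0.115,0,0,-0.7,-22.7,31.1],[0.115,0,0,-0.7,-19.0,33.5],[0.115,0,0,-0.7,-15.0,35.5],[0.115,0,0,-0.7,-10.9,37.0]
[0.115,0,0,-0.7,-6.5,38.0],[0.115,0,0,-0.7,-2.1,38.5],[0.115,0,0,-0.7,2.3,38.5],[0.115,0,0,-0.7,6.7,38.0],[0.115,0,0,-0.7,11.0,37.0]
```

```bash
python3 -m pendant '[[0.115,0,0,-1,-36,-12,0.5],[0.115,0,0,-1,-38,-8,0.5],[0.115,0,0,-1,-38,-4,0.5],[0.115,0,0,-1,-39,1,0.5],[0.115,0,0,-1,-38,5,0.5]]' >/dev/null
python3 -m pendant '[[0.115,0,0,-1,-37,10,0.5],[0.115,0,0,-1,-36,14,0.5],[0.115,0,0,-1,-34,18,0.5],[0.115,0,0,-1,-32,22,0.5],[0.115,0,0,-1,-29,25,0.5]]' >/dev/null
python3 -m pendant '[[0.115,0,0,-1,-26,28,0.5],[0.115,0,0,-1,-23,31,0.5],[0.115,0,0,-1,-19,34,0.5],[0.115,0,0,-1,-15,36,0.5],[0.115,0,0,-1,-11,37,0.5]]'
python3 - <<'E'
from plan import *
path((0.526,-0.3505,0.27,-89.4))
E
```

```text
t: 1.92
tcp_pos: [0.4521, -0.1726, 0.2703]
tool_rot: [0.661, 1.571, -0.325]
ft_force: [1.6, 1.8, 0.7]
opening: 0.0425
from [ 0.4521 -0.1726  0.2703] psi -56.5 n 5 turn/row rx 0.1148
[0.115,0,0,0.1,-7.3,37.8],[0.115,0,0,0.1,-2.9,38.4],[0.115,0,0,0.1,1.5,38.5],[0.115,0,0,0.1,5.9,38.1],[0.115,0,0,0.1,10.2,37.1]
```

```bash
python3 -m pendant '[[0.115,0,0,0,-7,38,0.5],[0.115,0,0,0,-3,38,0.5],[0.115,0,0,0,1.5,38.5,0.5],[0.115,0,0,0,6,38,0.5],[0.115,0,0,0,10,37,0.5]]'
python3 - <<'E'
from plan import *
from meas import *
path((0.526,-0.3505,0.14,-89.4))
p,d,W=cloud('wrist'); cv2.imwrite('pics/w1.png',p)
P=flat(W)
for y0,y1 in((-0.43,-0.38),(-0.37,-0.31),(-0.31,-0.25)):
  Q=sel(P,0.43,0.62,y0,y1,0.075,0.2)
  if len(Q): print(len(Q),Q[:,:3].min(0).round(4),Q.max(0).round(4),np.median(Q[:,1]))
E
```

```text
t: 2.33
tcp_pos: [0.527, -0.3493, 0.27]
tool_rot: [-2.315, 1.571, 2.407]
ft_force: [0.8, -0.3, 0.5]
opening: 0.0429
from [ 0.527  -0.3493  0.27  ] psi -89.4 n 4 turn/row rx -0.0001
[-0.000,0,0,32.5,-0.3,0.3],[-0.000,0,0,32.5,-0.3,0.3],[-0.000,0,0,32.5,-0.3,0.3],[-0.000,0,0,32.5,-0.3,0.3]
3697 [ 0.4683 -0.4282  0.0752] [ 0.5892 -0.4104  0.1272] -0.41521903163893364
2720 [ 0.4747 -0.364   0.0776] [ 0.5861 -0.3478  0.1616] -0.35565360858653083
4203 [ 0.4707 -0.3006  0.0751] [ 0.5911 -0.283   0.1705] -0.29743418284219264
```

View pics/w1.png

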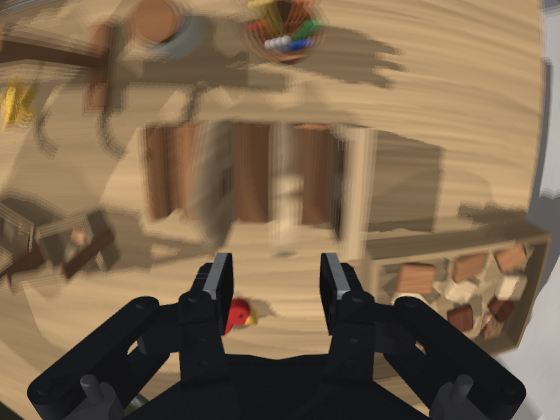

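```bash
python3 -m pendant '[[0,0,0,20,0,0,0.5],[0,0,0,0,0,0,0.5],[0,0,0,0,0,0,0.5]]'
python3 - <<'E'
from plan import *
from meas import *
p,d,W=cloud('wrist'); cv2.imwrite('pics/w2.png',p)
P=flat(W)
for y0,y1 in((-0.43,-0.38),(-0.37,-0.31),(-0.31,-0.25)):
 for z0,z1 in((0.075,0.11),(0.11,0.2),(0.15,0.2)):
  Q=sel(P,0.43,0.62,y0,y1,z0,z1)
  if len(Q): print(z0,len(Q),Q[:,:3].min(0).round(4),Q.max(0).round(4),np.median(Q[:,1]))
path((0.526,-0.3505,0.14,-89.4))
E
```

```text
t: 2.63
tcp_pos: [0.5263, -0.347, 0.2494]
tool_rot: [-2.241, 1.568, 2.487]
ft_force: [0.2, 0.5, 1.1]
opening: 0.0431
0.075 1044 [ 0.4694 -0.4223  0.075 ] [ 0.59   -0.4052  0.11  ] -0.4067729020523194
0.11 3320 [ 0.4698 -0.4237  0.11  ] [ 0.5898 -0.4051  0.1304] -0.41257519360052375
0.075 68 [ 0.5852 -0.3578  0.0767] [ 0.5861 -0.3423  0.11  ] -0.3499574585005928
0.11 3091 [ 0.4753 -0.3593  0.1101] [ 0.5854 -0.3424  0.1649] -0.3507016712631169
0.15 2218 [ 0.4874 -0.3593  0.15  ] [ 0.5651 -0.3425  0.1649] -0.3508963039841919
0.075 889 [ 0.4698 -0.296   0.075 ] [ 0.5904 -0.278   0.1099] -0.29475797609300536
0.11 4011 [ 0.4706 -0.2959  0.11  ] [ 0.5903 -0.2777  0.1742] -0.290329391499031
0.15 1517 [ 0.5061 -0.2953  0.15  ] [ 0.5543 -0.2785  0.1742] -0.28834228332132045
from [ 0.5266 -0.347   0.2508] psi -89.1 n 3 turn/row rx 0.0020
[0.002,0,0,36.9,-0.2,1.2],[0.002,0,0,36.9,-0.2,1.2],[0.002,0,0,36.9,-0.2,1.2]
```

View pics/w2.png

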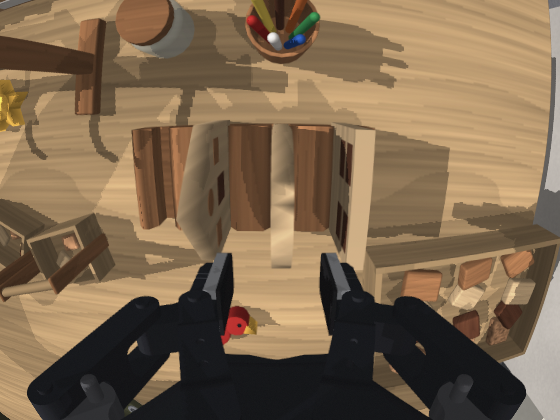

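```bash
python3 -m pendant '[[0.005,0,0,35,0.5,2,0.5],[0,0,0,35,0.5,2,0.5],[0,0,0,35,0,0,0.5],[0,0,0,5,0,0,0.5],[0,0,0,0,0,0,0.5]]'
python3 -m pendant '[[0,0,0,0,0,0,0.1],[0,0,0,0,0,0,0.1],[0,0,0,0,0,0,0.1],[0,0,0,0,0,0,0.1],[0,0,0,0,0,0,0.1]]' 60
```

```text
t: 3.1
tcp_pos: [0.5275, -0.3508, 0.14]
tool_rot: [-2.226, 1.569, 2.498]
ft_force: [-0.2, -0.2, 0.3]
opening: 0.0431
t: 3.52
tcp_pos: [0.5288, -0.352, 0.1435]
tool_rot: [0.946, 1.566, -0.614]
ft_force: [0.9, 0.8, 8.4]
opening: 0.0154
```

```bash
python3 -m pendant '[[0,0,0,-20,0,0,0.1],[0,0,0,-38,0,0,0.1],[0,0,0,-40,0,0,0.1],[0,0,0,-40,0,0,0.1],[0,0,0,-34,0,0,0.1]]'
python3 -m pendant '[[0,0,0,-2,0,-32,0.1],[0,0,0,0,0,-32,0.1],[0,0,0,0,0,-32,0.1],[0,0,0,0,0,-32,0.1],[0,0,0,0,0,0,0.1]]'
python3 -m pendant '[[0,0,0,0,0,0,0.1],[0,0,0,0,0,0,0.1]]'
python3 - <<'E'
from plan import *
from meas import *
path((0.528,-0.2228,0.23,-89.4))
p,d,W=cloud('wrist'); cv2.imwrite('pics/w3.png',p)
a=camera('scene')[0];b=camera('side')[0];cv2.imwrite('pics/s3.png',np.hstack([a,b])[::1,:]); cv2.imwrite('pics/sd3.png',b)
P=flat(W)
Q=sel(P,0.43,0.62,-0.26,-0.17,0.045,0.06);print(len(Q),cv2.minAreaRect(Q[:,:2].astype(np.float32)*1000))
E
```

```text
t: 3.93
tcp_pos: [0.5276, -0.3512, 0.3169]
tool_rot: [0.9, 1.567, -0.66]
ft_force: [-0.6, -0.6, -2.7]
opening: 0.015
t: 4.35
tcp_pos: [0.5264, -0.2189, 0.3163]
tool_rot: [1.549, 1.569, -0.007]
ft_force: [0.7, 0.0, -1.2]
opening: 0.0152
t: 4.52
tcp_pos: [0.5264, -0.2236, 0.3153]
tool_rot: [0.944, 1.569, -0.615]
ft_force: [0.3, -0.5, -2.6]
opening: 0.0155
from [ 0.5264 -0.2236  0.3153] psi -89.4 n 3 turn/row rx 0.0002
[0.000,0,0,28.4,0.5,-0.3],[0.000,0,0,28.4,0.5,-0.3],[0.000,0,0,28.4,0.5,-0.3]
1814 ((528.9923095703125, -226.3266143798828), (108.81800079345703, 68.44190979003906), 0.6502825617790222)
```

View pics/w3.png

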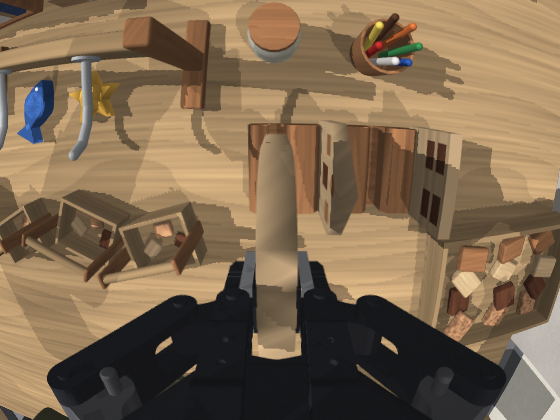

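View pics/sd3.png

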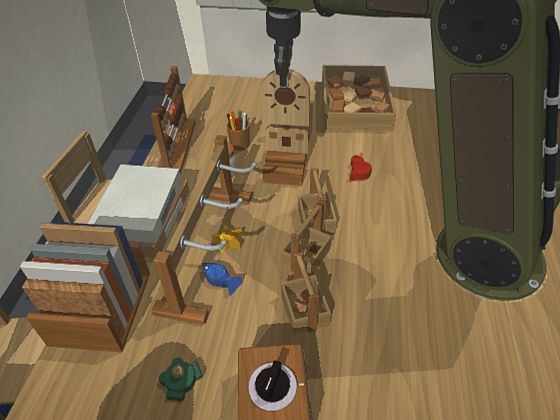

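```bash
python3 -m pendant '[[0,0,0,38,0,0,0.1],[0,0,0,38,0,0,0.1],[0,0,0,30,0,0,0.1],[0,0,0,15,0,0,0.1],[0,0,0,10,0,0,0.1]]'
python3 -m pendant '[[0,0,0,15,0,0,0.1],[0,0,0,12,0,0,0.1],[0,0,0,8,0,0,0.1],[0,0,0,4,0,0,0.1],[0,0,0,0,0,0,0.1]]'
```

```text
t: 5.08
tcp_pos: [0.5256, -0.2238, 0.1808]
tool_rot: [-2.032, 1.567, 2.69]
ft_force: [0.0, -0.6, -1.6]
opening: 0.0158
t: 5.5
tcp_pos: [0.5265, -0.2237, 0.1445]
tool_rot: [0.769, 1.57, -0.792]
ft_force: [-0.6, 0.9, -2.8]
opening: 0.0153
```

```bash
python3 -m pendant '[[0,0,0,2,0,0,0.1],[0,0,0,1,0,0,0.1],[0,0,0,0,0,0,0.1]]'
python3 -m pendant '[[0,0,0,0,0,0,0.5],[0,0,0,0,0,0,0.5],[0,0,0,0,0,0,0.5],[0,0,0,-20,0,0,0.5],[0,0,0,-40,0,0,0.5]]'
python3 -m pendant '[[0,0,0,-25,0,0,0.5],[0,0,0,0,0,0,0.5],[0,0,0,0,0,0,0.5]]'
python3 - <<'E'
from plan import *
from meas import *
p,d,W=cloud('wrist'); cv2.imwrite('pics/w4.png',p)
P=flat(W)
for y0,y1 in((-0.43,-0.38),(-0.37,-0.31),(-0.31,-0.25),(-0.245,-0.2)):
 for z0,z1 in((0.11,0.2),(0.15,0.2)):
  Q=sel(P,0.43,0.62,y0,y1,z0,z1)
  if len(Q): print(z0,len(Q),Q[:,:3].min(0).round(4),Q.max(0).round(4),np.median(Q[:,1]))
path((0.529,-0.287,0.148,-89.4))
E
```

```text
t: 5.75
tcp_pos: [0.5268, -0.2238, 0.1435]
tool_rot: [1.017, 1.568, -0.543]
ft_force: [-7.5, 1.4, 14.8]
opening: 0.0153
t: 6.17
tcp_pos: [0.5249, -0.2227, 0.1978]
tool_rot: [-2.05, 1.563, 2.673]
ft_force: [-0.0, -0.8, -0.8]
opening: 0.0427
t: 6.42
tcp_pos: [0.5268, -0.2236, 0.2275]
tool_rot: [1.093, 1.568, -0.467]
ft_force: [-0.0, 0.3, -1.0]
opening: 0.0426
0.11 3047 [ 0.4679 -0.4235  0.11  ] [ 0.5887 -0.4038  0.1274] -0.40804512025882866
0.11 4648 [ 0.47   -0.2948  0.11  ] [ 0.5885 -0.2769  0.1712] -0.2819198714598232
0.15 1541 [ 0.5082 -0.2948  0.15  ] [ 0.5497 -0.2777  0.1712] -0.28469513458788925
0.11 3667 [ 0.4734 -0.2317  0.1101] [ 0.5822 -0.2147  0.1621] -0.22319900370305928
0.15 2360 [ 0.4889 -0.2317  0.15  ] [ 0.5591 -0.2152  0.1621] -0.2233814939552468
from [ 0.5263 -0.2233  0.226 ] psi -89.4 n 3 turn/row rx 0.0001
[0.000,0,0,26.0,0.7,21.2],[0.000,0,0,26.0,0.7,21.2],[0.000,0,0,26.0,0.7,21.2]
```

View pics/w4.png

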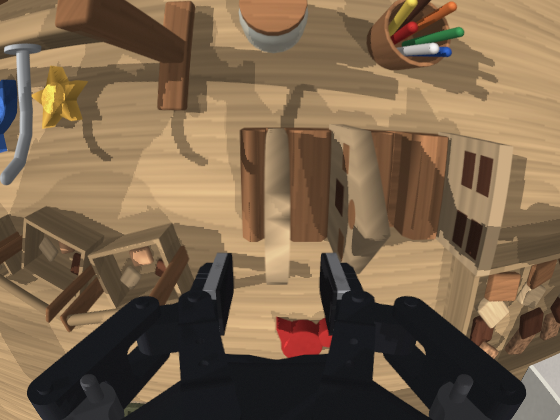

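```bash
python3 -m pendant '[[0,0,0,0,1,32,0.5],[0,0,0,0,1,31,0.5],[0,0,0,25,0.5,0,0.5],[0,0,0,35,0,0,0.5],[0,0,0,18,0,0,0.5]]'
python3 -m pendant '[[0,0,0,0,0,0,0.5],[0,0,0,0,0,0,0.1],[0,0,0,0,0,0,0.1],[0,0,0,0,0,0,0.1],[0,0,0,0,0,0,0.1]]' 60
python3 -m pendant '[[0,0,0,-15,0,0,0.1],[0,0,0,-20,0,0,0.1],[0,0,0,-20,0,0,0.1],[0,0,0,0,0,0,0.1],[0,0,0,0,0,0,0.1]]'
```

```text
t: 6.88
tcp_pos: [0.5279, -0.2859, 0.1431]
tool_rot: [-2.143, 1.565, 2.579]
ft_force: [-0.1, -0.1, -1.3]
opening: 0.0424
t: 7.3
tcp_pos: [0.53, -0.2865, 0.1497]
tool_rot: [1.017, 1.569, -0.543]
ft_force: [-0.1, -0.3, 1.2]
opening: 0.0152
t: 7.72
tcp_pos: [0.5298, -0.2865, 0.2043]
tool_rot: [0.991, 1.568, -0.569]
ft_force: [0.3, -1.1, -2.7]
opening: 0.0153
```

```bash
python3 -m pendant '[[0,0,0,0,-1,22,0.1],[0,0,0,0,-1,22,0.1],[0,0,0,0,-1,20,0.1],[0,0,0,0,0,0,0.1],[0,0,0,0,0,0,0.1]]'
python3 -m pendant '[[0,0,0,0,0,0,0.1],[0,0,0,15,0,0,0.1],[0,0,0,15,0,0,0.1],[0,0,0,12,0,0,0.1],[0,0,0,0,0,0,0.1]]'
python3 -m pendant '[[0,0,0,7,0,0,0.1],[0,0,0,5,0,0,0.1],[0,0,0,0,0,0,0.1]]'
```

```text
t: 8.13
tcp_pos: [0.5266, -0.3508, 0.2016]
tool_rot: [-2.262, 1.569, 2.46]
ft_force: [0.4, 1.2, -2.3]
opening: 0.0152
t: 8.55
tcp_pos: [0.5266, -0.3491, 0.1583]
tool_rot: [-2.222, 1.566, 2.502]
ft_force: [0.1, 0.7, -2.9]
opening: 0.0151
t: 8.8
tcp_pos: [0.5275, -0.3505, 0.1497]
tool_rot: [0.848, 1.57, -0.712]
ft_force: [-0.4, -0.5, -2.6]
opening: 0.0154
```

Nearly seated (grasp height 0.1497). Settle it and release.

```bash
python3 -m pendant '[[0,0,0,2,0,0,0.1],[0,0,0,1,0,0,0.1],[0,0,0,0,0,0,0.1]]'
python3 -m pendant '[[0,0,0,0,0,0,0.5],[0,0,0,0,0,0,0.5],[0,0,0,0,0,0,0.5],[0,0,0,-25,0,0,0.5],[0,0,0,-40,0,0,0.5]]'
python3 -m pendant '[[0,0,0,-15,0,-40,0.5],[0,0,0,0,0,-40,0.5],[0,0,0,0,0,-40,0.5],[0,0,0,0,0,-7,0.5],[0,0,0,0,0,0,0.5]]'
python3 - <<'E'
from plan import *
from meas import *
p,d,W=cloud('wrist'); cv2.imwrite('pics/w5.png',p)
P=flat(W)
for y0,y1 in((-0.43,-0.38),(-0.37,-0.31),(-0.31,-0.25),(-0.245,-0.2)):
 for z0,z1 in((0.11,0.2),(0.15,0.2)):
  Q=sel(P,0.43,0.62,y0,y1,z0,z1)
  if len(Q): print(z0,len(Q),Q[:,:3].min(0).round(4),Q.max(0).round(4),np.median(Q[:,1]))
path((0.528,-0.2232,0.14,-89.4))
E
```

```text
t: 9.05
tcp_pos: [0.5277, -0.3509, 0.1494]
tool_rot: [0.876, 1.567, -0.684]
ft_force: [-7.9, 2.8, 19.5]
opening: 0.0153
t: 9.47
tcp_pos: [0.5261, -0.3495, 0.2078]
tool_rot: [-2.229, 1.563, 2.494]
ft_force: [0.8, 0.0, -0.6]
opening: 0.043
t: 9.88
tcp_pos: [0.5261, -0.2223, 0.2263]
tool_rot: [1.355, 1.57, -0.202]
ft_force: [-0.3, -0.2, -0.1]
opening: 0.0429
0.11 3207 [ 0.4685 -0.4254  0.11  ] [ 0.5891 -0.406   0.1287] -0.4095264348340529
0.11 5188 [ 0.4668 -0.3618  0.11  ] [ 0.5874 -0.3429  0.1733] -0.3451226241410764
0.15 1438 [ 0.5054 -0.3613  0.15  ] [ 0.5498 -0.3434  0.1733] -0.3488687705425513
0.11 3640 [ 0.4734 -0.2335  0.1101] [ 0.583  -0.2168  0.1631] -0.22515058597129767
0.15 2465 [ 0.4877 -0.2335  0.15  ] [ 0.5609 -0.2173  0.1631] -0.2253113088711443
from [ 0.5261 -0.2239  0.2262] psi -89.3 n 3 turn/row rx 0.0007
[0.001,0,0,28.7,0.6,-0.2],[0.001,0,0,28.7,0.6,-0.2],[0.001,0,0,28.7,0.6,-0.2]
```

View pics/w5.png

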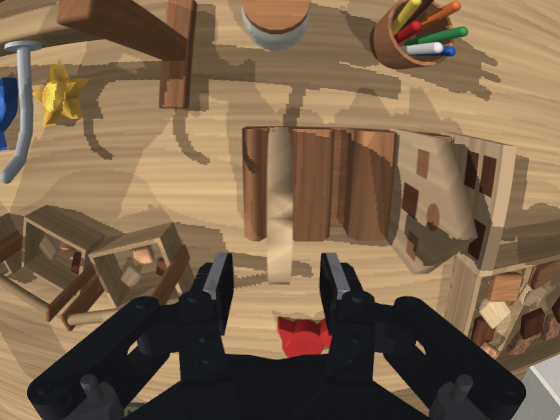

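House now in slot 2 (col ~430), slot 3 empty, round at col 280. Fetch the round board back to slot 3.

```bash
python3 -m pendant '[[0,0,0,25,1,0,0.5],[0,0,0,35,1,0,0.5],[0,0,0,25,0,0,0.5],[0,0,0,0,0,0,0.5],[0,0,0,0,0,0,0.1]]'
python3 -m pendant '[[0,0,0,0,0,0,0.1],[0,0,0,0,0,0,0.1],[0,0,0,0,0,0,0.1],[0,0,0,0,0,0,0.1]]' 60
python3 -m pendant '[[0,0,0,-15,0,0,0.1],[0,0,0,-20,0,0,0.1],[0,0,0,-20,0,0,0.1],[0,0,0,0,0,0,0.1],[0,0,0,0,0,0,0.1]]'
python3 -m pendant '[[0,0,0,0,0,22,0.1],[0,0,0,0,0,22,0.1],[0,0,0,0,0,20,0.1],[0,0,0,0,0,0,0.1],[0,0,0,0,0,0,0.1]]'
```

```text
t: 10.35
tcp_pos: [0.5276, -0.2254, 0.1404]
tool_rot: [-1.99, 1.569, 2.732]
ft_force: [0.1, -0.0, 0.3]
opening: 0.0321
t: 10.68
tcp_pos: [0.5286, -0.2249, 0.1428]
tool_rot: [1.026, 1.567, -0.534]
ft_force: [0.5, -0.5, 6.1]
opening: 0.0157
t: 11.1
tcp_pos: [0.5281, -0.2245, 0.1968]
tool_rot: [1.076, 1.569, -0.484]
ft_force: [0.1, 0.4, -2.7]
opening: 0.0154
t: 11.52
tcp_pos: [0.528, -0.2888, 0.1943]
tool_rot: [-2.149, 1.569, 2.573]
ft_force: [0.7, -0.2, -2.2]
opening: 0.0154
```

```bash
python3 -m pendant '[[0,0,0,15,0,0,0.1],[0,0,0,15,0,0,0.1],[0,0,0,12,0,-1,0.1],[0,0,0,7,0,0,0.1],[0,0,0,3,0,0,0.1]]'
python3 -m pendant '[[0,0,0,2,0,0,0.1],[0,0,0,1,0,0,0.1],[0,0,0,0,0,0,0.1]]'
```

```text
t: 11.93
tcp_pos: [0.5282, -0.2867, 0.1429]
tool_rot: [-2.098, 1.569, 2.626]
ft_force: [-8.9, 3.5, 18.3]
opening: 0.0154
t: 12.18
tcp_pos: [0.5287, -0.2872, 0.1429]
tool_rot: [0.937, 1.57, -0.622]
ft_force: [-7.1, 2.8, 13.8]
opening: 0.0156
```

```bash
python3 -m pendant '[[0,0,0,0,0,0,0.5],[0,0,0,0,0,0,0.5],[0,0,0,0,0,0,0.5],[0,0,0,-25,0,0,0.5],[0,0,0,-40,0,0,0.5]]'
python3 -m pendant '[[0,0,0,-40,0,0,0.5],[0,0,0,-25,0,0,0.5]]'
python3 - <<'E'
from plan import *
from meas import *
for n in('scene','side'):
    p,d,W=cloud(n); cv2.imwrite('pics/%s6.png'%n,p);P=flat(W);print(n)
    for r in bars(P): print('bar c %.4f %.4f yaw %.1f len %.0f w %.0f ztop %.3f n%d'%r)
path((0.429,-0.090,0.24,14.7))
E
```

```text
t: 12.6
tcp_pos: [0.5273, -0.2865, 0.2029]
tool_rot: [-2.148, 1.563, 2.575]
ft_force: [-0.2, -0.6, 0.4]
opening: 0.0424
t: 12.77
tcp_pos: [0.5289, -0.2875, 0.2752]
tool_rot: [1.004, 1.567, -0.556]
ft_force: [-0.2, -1.2, 0.3]
opening: 0.0429
scene
bar c 0.4244 0.2049 yaw 22.7 len 114 w 19 ztop 0.135 n203
bar c 0.4225 -0.0631 yaw 14.7 len 115 w 21 ztop 0.138 n250
bar c 0.4385 0.0575 yaw -22.8 len 112 w 18 ztop 0.136 n234
side
bar c 0.4230 0.2061 yaw 22.8 len 114 w 20 ztop 0.134 n352
bar c 0.4207 -0.0628 yaw 14.8 len 114 w 20 ztop 0.134 n218
bar c 0.4357 0.0582 yaw -23.1 len 114 w 20 ztop 0.134 n276
from [ 0.5296 -0.2879  0.2761] psi -89.4 n 15 turn/row rx -0.1211
[-0.121,0,0,2.4,-6.6,-13.3],[-0.121,0,0,2.4,-4.9,-14.0],[-0.121,0,0,2.4,-3.2,-14.5],[-0.121,0,0,2.4,-1.4,-14.7],[-0.121,0,0,2.4,0.4,-14.8]
[-0.121,0,0,2.4,2.2,-14.6],[-0.121,0,0,2.4,3.9,-14.3],[-0.121,0,0,2.4,5.6,-13.7],[-0.121,0,0,2.4,7.2,-12.9],[-0.121,0,0,2.4,8.7,-12.0]
[-0.121,0,0,2.4,10.1,-10.8],[-0.121,0,0,2.4,11.3,-9.5],[-0.121,0,0,2.4,12.4,-8.1],[-0.121,0,0,2.4,13.3,-6.5],[-0.121,0,0,2.4,14.0,-4.9]
```

View pics/scene6.png

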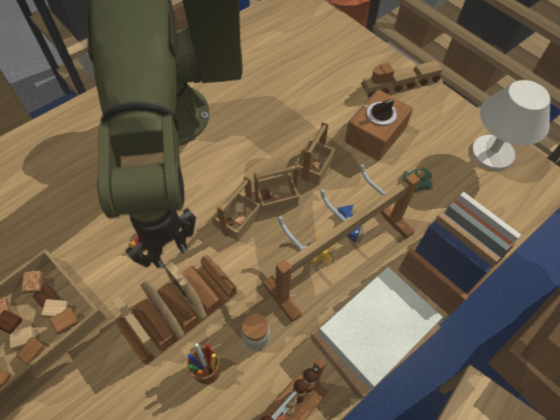

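View pics/side6.png

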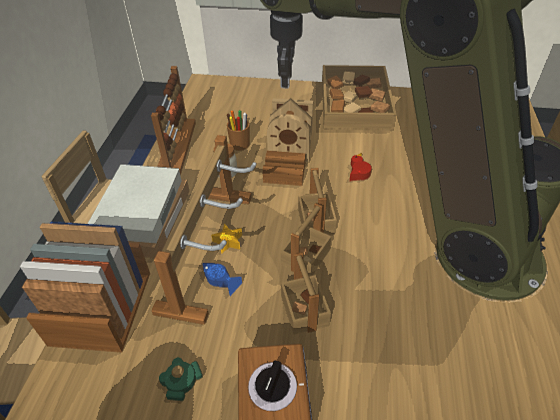

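```bash
python3 -m pendant '[[-0.121,0,0,2,-7,-13,0.5],[-0.121,0,0,2,-5,-14,0.5],[-0.121,0,0,2,-3,-14,0.5],[-0.121,0,0,2,-1,-15,0.5],[-0.121,0,0,3,0,-15,0.5]]' >/dev/null
python3 -m pendant '[[-0.121,0,0,3,2,-15,0.5],[-0.121,0,0,3,4,-14,0.5],[-0.121,0,0,3,6,-14,0.5],[-0.121,0,0,3,7,-13,0.5],[-0.121,0,0,3,9,-12,0.5]]' >/dev/null
python3 -m pendant '[[-0.121,0,0,2,10,-11,0.5],[-0.121,0,0,2,11,-10,0.5],[-0.121,0,0,2,12,-8,0.5],[-0.121,0,0,2,13,-6,0.5],[-0.121,0,0,2,14,-5,0.5]]'
python3 -m pendant '[[0,0,0,0,0,0,0.5],[0,0,0,0,0,0,0.5]]'
cat > look.py <<'E'
from plan import *
from meas import *
import sys
def bsee(tag,reg=(0.3,0.6,-0.13,0.29)):
    p,d,W=cloud('wrist'); cv2.imwrite('pics/%s.png'%tag,p)
    for r in bars(flat(W),reg): print('W bar c %.4f %.4f yaw %.1f len %.0f w %.0f ztop %.3f n%d'%r)
E
python3 - <<'E'
from look import *
path((0.4287,-0.0901,0.125,14.7))
bsee('w7')
E
```

```text
t: 14.12
tcp_pos: [0.4267, -0.0892, 0.2341]
tool_rot: [2.588, 1.57, 2.849]
ft_force: [1.0, -0.2, -0.4]
opening: 0.0427
t: 14.28
tcp_pos: [0.4271, -0.0896, 0.2346]
tool_rot: [2.825, 1.57, 3.079]
ft_force: [0.1, -0.2, -1.1]
opening: 0.0426
from [ 0.4271 -0.0896  0.2346] psi 14.5 n 3 turn/row rx -0.0011
[-0.001,0,0,36.5,-0.3,0.5],[-0.001,0,0,36.5,-0.3,0.5],[-0.001,0,0,36.5,-0.3,0.5]
W bar c 0.4227 -0.0624 yaw 15.1 len 110 w 20 ztop 0.135 n2638
W bar c 0.4294 0.0464 yaw -23.6 len 84 w 20 ztop 0.135 n1868
```

View pics/w7.png

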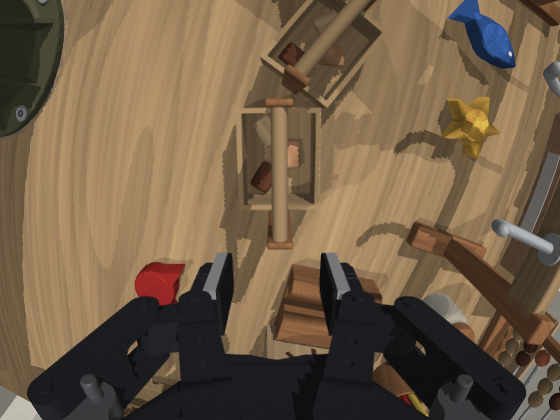

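```bash
python3 -m pendant '[[0,0,0,35,0,1,0.5],[0,0,0,35,0,0.5,0.5],[0,0,0,30,0,0,0.5],[0,0,0,10,0,0,0.5],[0,0,0,0,0,0,0.5]]'
python3 -m pendant '[[0,0,0,0,0,0,0.05],[0,0,0,0,0,0,0.05],[0,0,0,0,0,0,0.05],[0,0,0,0,0,0,0.05],[0,0,0,0,0,0,0.05]]' 60
python3 -m pendant '[[0,0,0,-15,0,0,0.05],[0,0,0,-20,0,0,0.05],[0,0,0,-30,0,0,0.05],[0,0,0,-30,0,0,0.05],[0,0,0,0,0,0,0.05]]'
```

```text
t: 14.75
tcp_pos: [0.428, -0.0897, 0.1231]
tool_rot: [2.603, 1.566, 2.855]
ft_force: [0.8, -0.4, 0.1]
opening: 0.0428
t: 15.17
tcp_pos: [0.4296, -0.0899, 0.1267]
tool_rot: [-0.607, 1.567, -0.352]
ft_force: [-1.3, -1.2, 5.1]
opening: 0.01
t: 15.58
tcp_pos: [0.4306, -0.09, 0.2263]
tool_rot: [-0.544, 1.561, -0.29]
ft_force: [0.9, -0.5, 0.4]
opening: 0.0098
```

```bash
python3 - <<'E'
from look import *
path((0.53,-0.069,0.222,-4),n=4)
path((0.603,-0.074,0.222,-4),n=3,from_=(0.53,-0.069,0.222,-4))
camera('side');bsee('w8',(0.35,0.55,-0.2,0.3))
p,d=camera('side');cv2.imwrite('pics/sd8.png',p)
E
```

```text
from [ 0.4306 -0.09    0.2263] psi 14.6 n 4 turn/row rx 0.0812
[0.081,0,0,1.1,-1.2,25.4],[0.081,0,0,1.1,0.9,25.4],[0.081,0,0,1.1,2.9,25.2],[0.081,0,0,1.1,5.0,24.9]
from [ 0.53  -0.069  0.222] psi -4.0 n 3 turn/row rx -0.0000
[-0.000,0,0,0.0,0.0,24.4],[-0.000,0,0,0.0,0.0,24.4],[-0.000,0,0,0.0,0.0,24.4]
W bar c 0.4004 -0.0686 yaw 23.8 len 90 w 26 ztop 0.140 n1071
W bar c 0.4283 0.0435 yaw -23.6 len 77 w 20 ztop 0.133 n1879
W bar c 0.4560 -0.0570 yaw 6.2 len 93 w 24 ztop 0.140 n1065
```

View pics/w8.png

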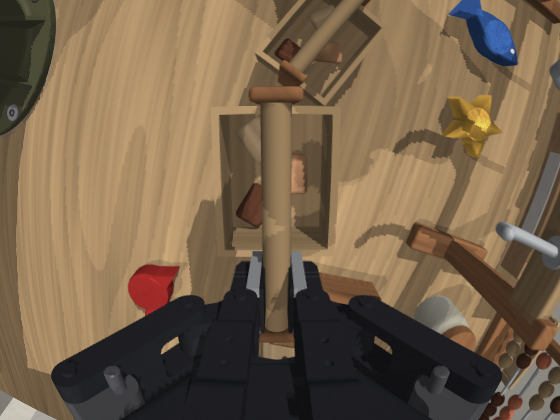

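View pics/sd8.png

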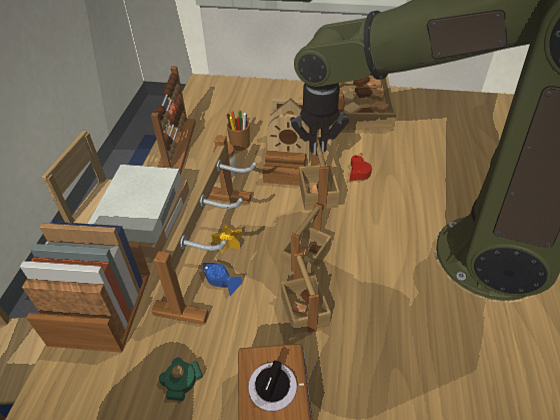

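```bash
python3 -m pendant '[[0.081,0,0,0,-1,25,0.05],[0.081,0,0,0,1,25,0.05],[0.081,0,0,0,3,25,0.05],[0.081,0,0,0,5,25,0.05],[0,0,0,0,0,0,0.05]]'
python3 - <<'E'
from look import *
path((0.603,-0.074,0.222,-4),n=3)
p,d,W=cloud('wrist'); cv2.imwrite('pics/w9.png',p)
p,d=camera('side');cv2.imwrite('pics/sd9.png',p)
E
```

```text
t: 16.15
tcp_pos: [0.5294, -0.0674, 0.2182]
tool_rot: [2.853, 1.569, 2.78]
ft_force: [-1.3, 0.2, -1.4]
opening: 0.0098
from [ 0.5294 -0.0674  0.2182] psi -4.2 n 3 turn/row rx -0.0012
[-0.001,0,0,-1.3,-0.4,24.6],[-0.001,0,0,-1.3,-0.4,24.6],[-0.001,0,0,-1.3,-0.5,24.6]
```

View pics/w9.png

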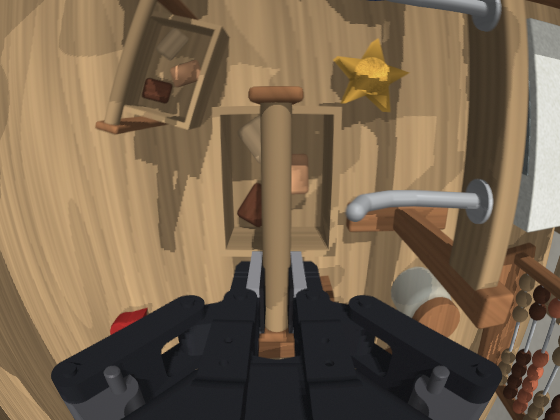

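View pics/sd9.png

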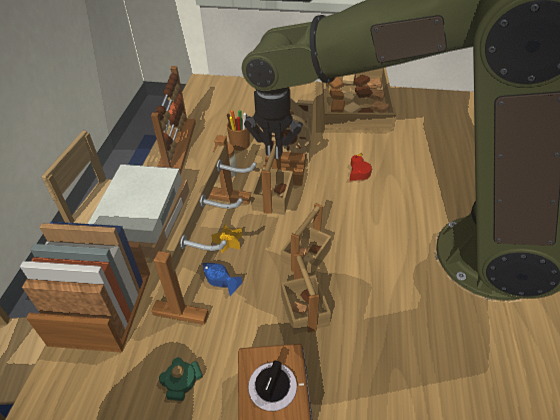

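```bash
python3 -m pendant '[[0,0,0,-4,-0.5,24,0.05],[0,0,0,0,-0.5,25,0.05],[0,0,0,0,0,25,0.05],[0,0,0,0,0,0,0.05],[0,0,0,0,0,0,0.05]]'
python3 - <<'E'
from look import *
path((0.603,-0.074,0.18,-4),n=3)
p,d,W=cloud('wrist'); cv2.imwrite('pics/w10.png',p)
p,d=camera('side');cv2.imwrite('pics/sd10.png',p[100:320,150:400].repeat(3,0).repeat(3,1)[:600])
E
```

```text
t: 16.67
tcp_pos: [0.6004, -0.0746, 0.2227]
tool_rot: [3.063, 1.569, 2.994]
ft_force: [-0.9, 0.0, -0.8]
opening: 0.01
from [ 0.6004 -0.0746  0.2227] psi -3.9 n 3 turn/row rx 0.0005
[0.000,0,0,14.2,0.2,0.8],[0.000,0,0,14.2,0.2,0.8],[0.000,0,0,14.2,0.2,0.8]
```

View pics/w10.png

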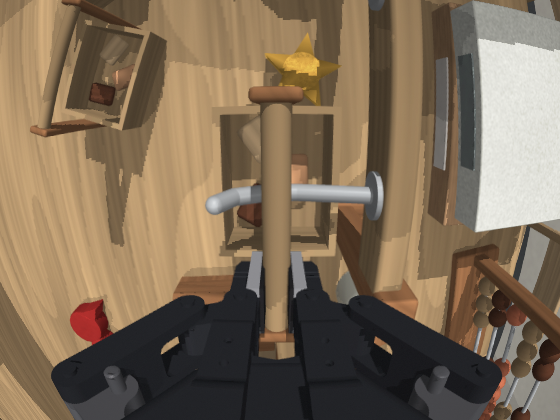

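View pics/sd10.png

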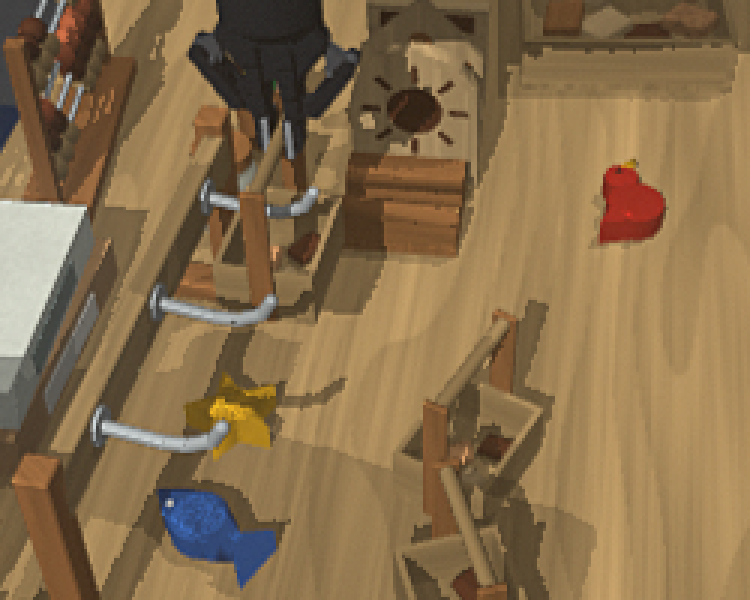

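```bash
python3 -m pendant '[[0,0,0,15,0,1,0.05],[0,0,0,15,0,1,0.05],[0,0,0,8,0,0,0.05],[0,0,0,3,0,0,0.05],[0,0,0,0,0,0,0.05]]'
python3 -m pendant '[[0,0,0,3,0,0,0.05],[0,0,0,2,0,0,0.05],[0,0,0,0,0,0,0.05]]'
```

```text
t: 17.18
tcp_pos: [0.6023, -0.0744, 0.1826]
tool_rot: [3.022, 1.57, 2.953]
ft_force: [-0.2, -0.7, -1.2]
opening: 0.0102
t: 17.43
tcp_pos: [0.603, -0.0745, 0.1782]
tool_rot: [-0.105, 1.57, -0.174]
ft_force: [0.1, -0.6, -1.2]
opening: 0.0099
```

```bash
python3 -m pendant '[[0,0,0,2,0,0,0.05],[0,0,0,0,0,0,0.05]]'
python3 -m pendant '[[0,0,0,2,0,0,0.05],[0,0,0,0,0,0,0.05]]'
```

```text
t: 17.6
tcp_pos: [0.6032, -0.0746, 0.177]
tool_rot: [-0.175, 1.569, -0.244]
ft_force: [-2.7, -0.7, 8.5]
opening: 0.0099
t: 17.77
tcp_pos: [0.6034, -0.0748, 0.176]
tool_rot: [-0.166, 1.568, -0.235]
ft_force: [-6.1, -1.1, 16.0]
opening: 0.0097
```

```bash
python3 -m pendant '[[0,0,0,-2,0,0,0.05],[0,0,0,0,0,0,0.15],[0,0,0,0,0,0,0.4],[0,0,0,0,0,0,0.4],[0,0,0,0,0,0,0.4]]'
python3 -m pendant '[[0,0,0,-20,0,0,0.4],[0,0,0,-40,0,0,0.4],[0,0,0,-40,0,0,0.4],[0,0,0,0,0,0,0.5],[0,0,0,0,0,0,0.5]]'
python3 - <<'E'
from look import *
p,d,W=cloud('wrist'); cv2.imwrite('pics/w11.png',p)
for n in('scene','side'):
    p,d,W=cloud(n); cv2.imwrite('pics/%s11.png'%n,p);P=flat(W);print(n)
    for r in bars(P): print('bar c %.4f %.4f yaw %.1f len %.0f w %.0f ztop %.3f n%d'%r)
E
```

```text
t: 18.18
tcp_pos: [0.6028, -0.0744, 0.1757]
tool_rot: [2.993, 1.57, 2.924]
ft_force: [0.7, -0.4, -0.3]
opening: 0.0345
t: 18.6
tcp_pos: [0.6034, -0.0745, 0.2782]
tool_rot: [-0.107, 1.566, -0.176]
ft_force: [0.5, -0.6, -1.8]
opening: 0.0428
scene
bar c 0.4109 0.2386 yaw 26.5 len 42 w 20 ztop 0.137 n69
side
bar c 0.4225 0.2072 yaw 23.0 len 113 w 20 ztop 0.135 n349
bar c 0.4359 0.0587 yaw -23.1 len 114 w 20 ztop 0.134 n278
```

View pics/w11.png

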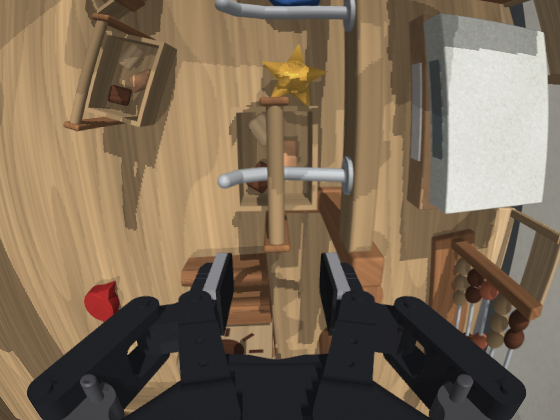

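View pics/side11.png

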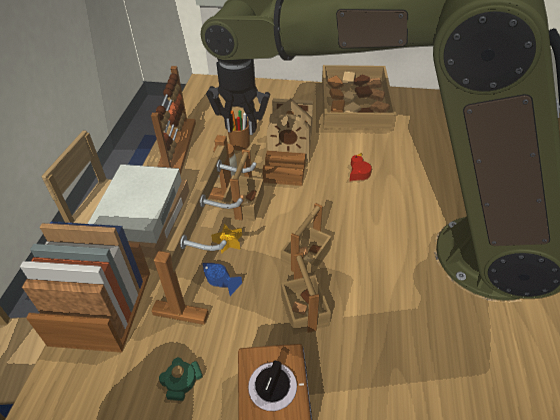

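```bash
python3 - <<'E'
from look import *
path((0.427,0.0325,0.24,-23),n=5)
E
```

```text
from [ 0.6025 -0.0744  0.2745] psi -4.0 n 5 turn/row rx 0.0665
[0.066,0,0,6.9,18.9,-36.5],[0.066,0,0,6.9,16.4,-37.7],[0.066,0,0,6.9,13.9,-38.7],[0.066,0,0,6.9,11.3,-39.5],[0.066,0,0,6.9,8.7,-40.2]
```

```bash
python3 -m pendant '[[0.066,0,0,0,19,-36,0.5],[0.066,0,0,4,16,-38,0.5],[0.066,0,0,7,14,-38,0.5],[0.066,0,0,11,11,-39,0.5],[0.066,0,0,11,9,-40,0.5]]'
python3 -m pendant '[[0,0,0,0,0,0,0.5],[0,0,0,0,0,0,0.5]]'
python3 - <<'E'
from look import *
bsee('w12')
for n in('scene','side'):
    p,d,W=cloud(n); cv2.imwrite('pics/%s12.png'%n,p);P=flat(W);print(n)
    for r in bars(P): print('bar c %.4f %.4f yaw %.1f len %.0f w %.0f ztop %.3f n%d'%r)
path((0.426,0.0325,0.125,-23))
E
```

```text
t: 19.17
tcp_pos: [0.4275, 0.0318, 0.2416]
tool_rot: [-2.788, 1.569, 3.093]
ft_force: [1.1, 0.7, 0.3]
opening: 0.0427
t: 19.33
tcp_pos: [0.4282, 0.0319, 0.2422]
tool_rot: [-2.751, 1.569, 3.135]
ft_force: [0.3, 0.1, -0.0]
opening: 0.0432
W bar c 0.4380 0.0590 yaw -22.8 len 110 w 20 ztop 0.135 n2536
W bar c 0.4343 0.1885 yaw 24.0 len 72 w 20 ztop 0.136 n1397
W bar c 0.5957 -0.0966 yaw -66.4 len 8 w 5 ztop 0.140 n123
scene
bar c 0.4250 0.2047 yaw 22.6 len 113 w 20 ztop 0.137 n203
bar c 0.4382 0.0573 yaw -22.7 len 111 w 19 ztop 0.137 n230
side
bar c 0.4227 0.2071 yaw 22.9 len 113 w 20 ztop 0.134 n346
bar c 0.4356 0.0592 yaw -23.0 len 114 w 21 ztop 0.134 n277
from [0.4304 0.0308 0.2432] psi -22.9 n 3 turn/row rx 0.0009
[0.001,0,0,39.4,-0.1,-1.6],[0.001,0,0,39.4,-0.1,-1.6],[0.001,0,0,39.4,-0.1,-1.6]
```

View pics/w12.png

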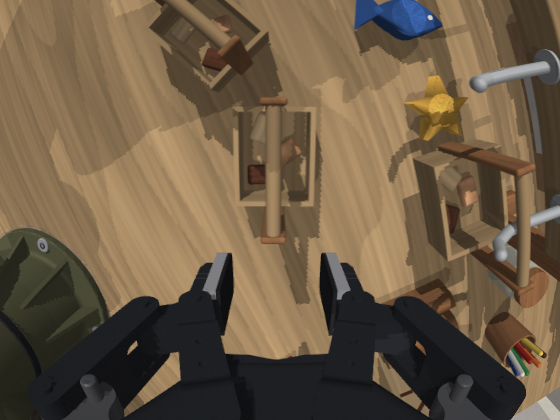

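```bash
python3 -m pendant '[[0,0,0,38,0,-1.5,0.5],[0,0,0,38,0,-1.5,0.5],[0,0,0,30,0,0,0.5],[0,0,0,11,0,0,0.5],[0,0,0,0,0,0,0.5]]'
python3 -m pendant '[[0,0,0,0,0,0,0.05],[0,0,0,0,0,0,0.05],[0,0,0,0,0,0,0.05],[0,0,0,0,0,0,0.05],[0,0,0,0,0,0,0.05]]' 60
python3 -m pendant '[[0,0,0,-15,0,0,0.05],[0,0,0,-20,0,0,0.05],[0,0,0,-30,0,0,0.05],[0,0,0,-30,0,0,0.05],[0,0,0,0,0,0,0.05]]'
python3 - <<'E'
from look import *
path((0.535,0.051,0.222,-4),n=4)
path((0.611,0.0458,0.222,-4),n=3,from_=(0.535,0.051,0.222,-4))
E
```

```text
t: 19.9
tcp_pos: [0.4263, 0.0318, 0.1235]
tool_rot: [-2.752, 1.566, 3.131]
ft_force: [0.3, -0.8, 0.2]
opening: 0.0426
t: 20.32
tcp_pos: [0.4275, 0.0323, 0.1273]
tool_rot: [0.359, 1.569, -0.04]
ft_force: [-2.9, 0.9, 7.5]
opening: 0.0103
t: 20.73
tcp_pos: [0.4287, 0.0323, 0.2267]
tool_rot: [0.388, 1.562, -0.011]
ft_force: [0.0, -0.3, -0.6]
opening: 0.0102
from [0.4287 0.0323 0.2267] psi -22.9 n 4 turn/row rx -0.0823
[-0.082,0,0,1.2,14.6,22.7],[-0.082,0,0,1.2,12.7,23.8],[-0.082,0,0,1.2,10.7,24.8],[-0.082,0,0,1.2,8.6,25.6]
from [0.535 0.051 0.222] psi -4.0 n 3 turn/row rx -0.0000
[-0.000,0,0,0.0,0.0,25.4],[-0.000,0,0,0.0,0.0,25.4],[-0.000,0,0,0.0,0.0,25.4]
```

```bash
python3 -m pendant '[[-0.082,0,0,0,15,23,0.05],[-0.082,0,0,0,13,24,0.05],[-0.082,0,0,0,11,25,0.05],[-0.082,0,0,0,9,26,0.05],[0,0,0,0,0,0,0.05]]'
python3 -m pendant '[[0,0,0,0,0,0,0.05]]'
python3 - <<'E'
from look import *
path((0.611,0.0458,0.223,-4),n=3)
p,d,W=cloud('wrist'); cv2.imwrite('pics/w13.png',p)
for n in('scene','side'):
    p,d,W=cloud(n);P=flat(W);print(n)
    for r in bars(P,(0.5,0.66,-0.2,0.05),(0.178,0.19)): print('bar c %.4f %.4f yaw %.1f len %.0f w %.0f ztop %.3f n%d'%r)
    for r in bars(P,(0.48,0.6,0.0,0.15),(0.22,0.24)): print('held c %.4f %.4f yaw %.1f len %.0f w %.0f ztop %.3f n%d'%r)
E
```

```text
t: 21.15
tcp_pos: [0.5376, 0.0524, 0.2203]
tool_rot: [0.31, 1.57, 0.245]
ft_force: [-0.2, 0.3, -2.7]
opening: 0.0097
t: 21.23
tcp_pos: [0.535, 0.052, 0.2202]
tool_rot: [-2.991, 1.569, -3.062]
ft_force: [-0.5, 0.3, -2.1]
opening: 0.0099
from [0.535  0.052  0.2202] psi -4.1 n 3 turn/row rx -0.0004
[-0.000,0,0,-0.9,-0.3,25.4],[-0.000,0,0,-0.9,-0.3,25.4],[-0.000,0,0,-0.9,-0.3,25.4]
scene
bar c 0.6066 -0.0470 yaw -3.9 len 113 w 18 ztop 0.188 n257
held c 0.5350 0.0354 yaw -76.0 len 38 w 26 ztop 0.240 n105
held c 0.5384 0.1169 yaw -5.8 len 37 w 18 ztop 0.229 n70
side
bar c 0.6059 -0.0114 yaw -2.9 len 42 w 17 ztop 0.185 n67
bar c 0.6572 -0.0695 yaw -2.4 len 99 w 6 ztop 0.190 n85
held c 0.5384 0.0815 yaw -3.2 len 109 w 38 ztop 0.240 n306
```

View pics/w13.png

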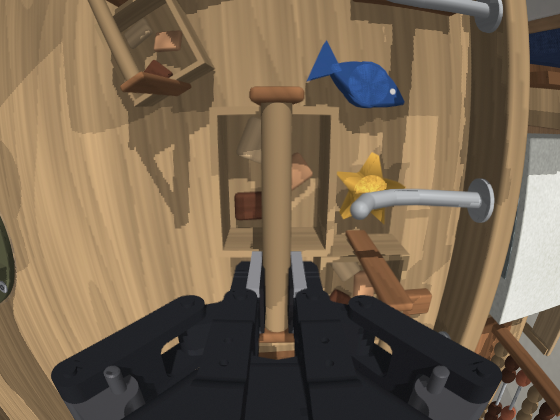

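```bash
python3 -m pendant '[[0,0,0,-3,0,25,0.05],[0,0,0,0,0,25,0.05],[0,0,0,0,0,26,0.05],[0,0,0,0,0,0,0.05],[0,0,0,0,0,0,0.05]]'
python3 - <<'E'
from look import *
path((0.611,0.0465,0.178,-4),n=3)
p,d,W=cloud('wrist'); cv2.imwrite('pics/w14.png',p)
p,d=camera('side');cv2.imwrite('pics/sd14.png',p[100:320,150:400].repeat(3,0).repeat(3,1)[:600])
E
```

```text
t: 21.8
tcp_pos: [0.6104, 0.0463, 0.2238]
tool_rot: [-3.047, 1.57, -3.118]
ft_force: [-0.9, 1.1, -1.8]
opening: 0.0096
from [0.6104 0.0463 0.2238] psi -4.1 n 3 turn/row rx -0.0007
[-0.001,0,0,15.3,0.1,0.2],[-0.001,0,0,15.3,0.1,0.2],[-0.001,0,0,15.3,0.1,0.2]
```

View pics/w14.png

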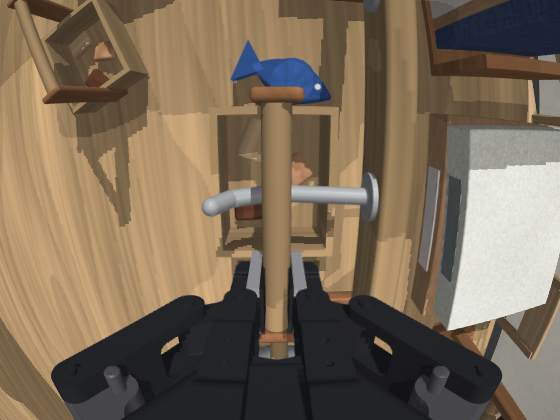

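View pics/sd14.png

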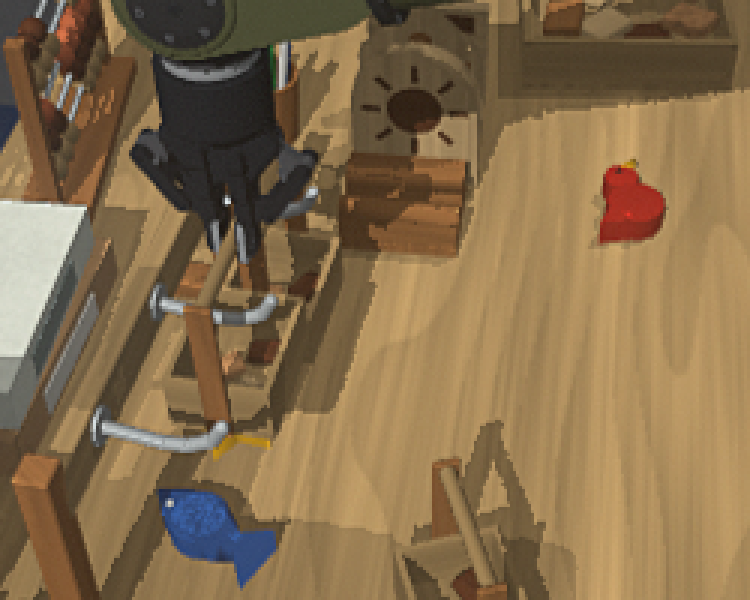

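Same good alignment as before. Lower and release.

```bash
python3 -m pendant '[[0,0,0,15,0,0,0.05],[0,0,0,15,0,0,0.05],[0,0,0,10,0,0,0.05],[0,0,0,4,0,0,0.05],[0,0,0,0,0,0,0.05]]'
python3 -m pendant '[[0,0,0,2,0,0,0.05],[0,0,0,2,0,0,0.05],[0,0,0,0,0,0,0.05]]'
```

```text
t: 22.32
tcp_pos: [0.6099, 0.0466, 0.1797]
tool_rot: [-3.062, 1.57, -3.133]
ft_force: [0.7, -0.0, -1.1]
opening: 0.0102
t: 22.57
tcp_pos: [0.6109, 0.0465, 0.1773]
tool_rot: [0.058, 1.569, -0.013]
ft_force: [-2.5, -1.6, 5.1]
opening: 0.0099
```

```bash
python3 -m pendant '[[0,0,0,0,0,0,0.15],[0,0,0,0,0,0,0.4],[0,0,0,0,0,0,0.4],[0,0,0,0,0,0,0.4]]'
python3 -m pendant '[[0,0,0,-20,0,0,0.4],[0,0,0,-40,0,0,0.4],[0,0,0,-40,0,0,0.4],[0,0,0,0,0,0,0.5],[0,0,0,0,0,0,0.5]]'
python3 - <<'E'
from look import *
p,d,W=cloud('wrist'); cv2.imwrite('pics/w15.png',p)
for n in('scene','side'):
    p,d,W=cloud(n); cv2.imwrite('pics/%s15.png'%n,p);P=flat(W);print(n)
    for r in bars(P): print('bar c %.4f %.4f yaw %.1f len %.0f w %.0f ztop %.3f n%d'%r)
    for r in bars(P,(0.5,0.65,-0.2,0.3),(0.178,0.19)): print('hung c %.4f %.4f yaw %.1f len %.0f w %.0f ztop %.3f n%d'%r)
E
```

```text
t: 22.9
tcp_pos: [0.6105, 0.0465, 0.1763]
tool_rot: [0.383, 1.571, 0.312]
ft_force: [-0.4, -0.6, 0.4]
opening: 0.0343
t: 23.32
tcp_pos: [0.6111, 0.0466, 0.2786]
tool_rot: [0.091, 1.566, 0.02]
ft_force: [-0.0, 0.6, -0.5]
opening: 0.0427
scene
hung c 0.6072 -0.0470 yaw -4.0 len 113 w 20 ztop 0.189 n252
hung c 0.6175 0.0731 yaw -5.4 len 113 w 19 ztop 0.188 n194
side
bar c 0.4227 0.2067 yaw 22.9 len 114 w 20 ztop 0.135 n351
hung c 0.6027 -0.0517 yaw -5.9 len 76 w 12 ztop 0.183 n64
hung c 0.6124 0.0742 yaw -3.6 len 114 w 20 ztop 0.186 n211
```

View pics/side15.png

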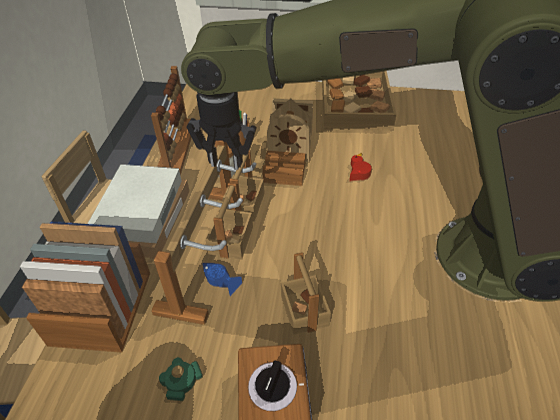

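View pics/w15.png

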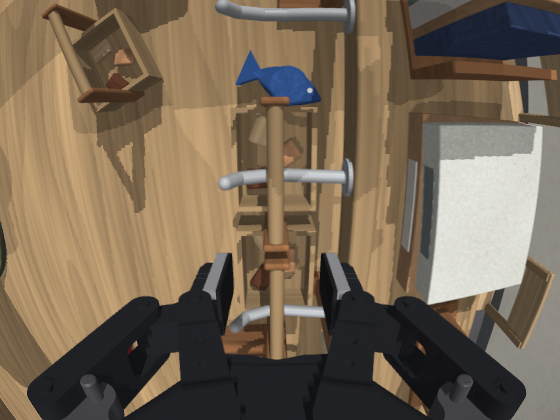

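```bash
python3 - <<'E'
from look import *
path((0.4344,0.1802,0.24,22.8),n=6)
E
```

```text
from [0.6102 0.0465 0.2749] psi -4.1 n 6 turn/row rx -0.0782
[-0.078,0,0,5.8,20.1,-30.8],[-0.078,0,0,5.8,22.5,-29.1],[-0.078,0,0,5.8,24.7,-27.3],[-0.078,0,0,5.8,26.8,-25.3],[-0.078,0,0,5.8,28.6,-23.1]
[-0.078,0,0,5.8,30.4,-20.8]
```

```bash
python3 -m pendant '[[-0.078,0,0,0,20,-31,0.5],[-0.078,0,0,0,22,-29,0.5],[-0.078,0,0,8,25,-27,0.5],[-0.078,0,0,8,27,-25,0.5],[-0.078,0,0,9,29,-23,0.5]]'
python3 -m pendant '[[-0.078,0,0,9,30,-21,0.5],[0,0,0,0,0,0,0.5],[0,0,0,0,0,0,0.5],[0,0,0,0,0,0,0.5]]'
python3 - <<'E'
from look import *
bsee('w16')
for n in('scene','side'):
    p,d,W=cloud(n); cv2.imwrite('pics/%s16.png'%n,p);P=flat(W);print(n)
    for r in bars(P): print('bar c %.4f %.4f yaw %.1f len %.0f w %.0f ztop %.3f n%d'%r)
path((0.4344,0.1802,0.125,22.8))
E
```

```text
t: 23.88
tcp_pos: [0.4627, 0.1589, 0.2498]
tool_rot: [3.036, 1.569, -2.925]
ft_force: [0.4, 1.3, 0.3]
opening: 0.0428
t: 24.22
tcp_pos: [0.4354, 0.1801, 0.2419]
tool_rot: [-2.981, 1.57, -2.585]
ft_force: [-0.4, -0.9, -0.6]
opening: 0.0429
W bar c 0.4239 0.2073 yaw 23.2 len 111 w 20 ztop 0.135 n2565
scene
bar c 0.4259 0.1964 yaw 22.4 len 99 w 20 ztop 0.136 n164
side
bar c 0.4227 0.2064 yaw 22.9 len 113 w 20 ztop 0.135 n347
from [0.4359 0.1797 0.242 ] psi 22.7 n 3 turn/row rx -0.0009
[-0.001,0,0,39.0,0.4,-0.4],[-0.001,0,0,39.0,0.4,-0.4],[-0.001,0,0,39.0,0.4,-0.4]
```

View pics/w16.png

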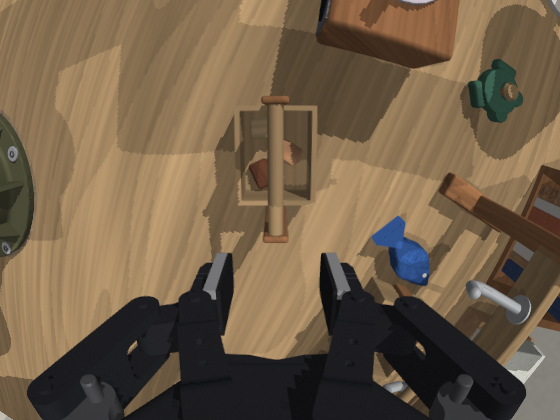

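Unmoved; grasp.

```bash
python3 -m pendant '[[0,0,0,38,0.5,-0.5,0.5],[0,0,0,38,0.5,-0.5,0.5],[0,0,0,30,0,0,0.5],[0,0,0,11,0,0,0.5],[0,0,0,0,0,0,0.5]]'
python3 -m pendant '[[0,0,0,0,0,0,0.05],[0,0,0,0,0,0,0.05],[0,0,0,0,0,0,0.05],[0,0,0,0,0,0,0.05],[0,0,0,0,0,0,0.05]]' 60
python3 -m pendant '[[0,0,0,-15,0,0,0.05],[0,0,0,-20,0,0,0.05],[0,0,0,-30,0,0,0.05],[0,0,0,-30,0,0,0.05],[0,0,0,0,0,0,0.05]]'
python3 - <<'E'
from look import *
path((0.543,0.17,0.223,-4),n=5)
E
```

```text
t: 24.78
tcp_pos: [0.4332, 0.1798, 0.1224]
tool_rot: [3.064, 1.566, -2.823]
ft_force: [0.5, 0.2, -0.4]
opening: 0.0425
t: 25.2
tcp_pos: [0.4345, 0.1808, 0.1265]
tool_rot: [-0.211, 1.568, 0.186]
ft_force: [-0.2, -2.9, 7.1]
opening: 0.0102
t: 25.62
tcp_pos: [0.4356, 0.1814, 0.2261]
tool_rot: [-0.078, 1.562, 0.319]
ft_force: [1.5, -0.9, 0.1]
opening: 0.0099
from [0.4356 0.1814 0.2261] psi 22.7 n 5 turn/row rx 0.0934
[0.093,0,0,0.6,-10.4,18.9],[0.093,0,0,0.6,-8.6,19.8],[0.093,0,0,0.6,-6.7,20.5],[0.093,0,0,0.6,-4.8,21.1],[0.093,0,0,0.6,-2.8,21.4]
```

```bash
python3 -m pendant '[[0.093,0,0,-1,-10,19,0.05],[0.093,0,0,-1,-9,20,0.05],[0.093,0,0,0,-7,20,0.05],[0.093,0,0,0,-5,21,0.05],[0.093,0,0,0,-3,21,0.05]]'
python3 -m pendant '[[0,0,0,0,0,0,0.05],[0,0,0,0,0,0,0.05]]'
python3 - <<'E'
from look import *
path((0.619,0.1646,0.225,-4),n=3)
p,d,W=cloud('wrist'); cv2.imwrite('pics/w17.png',p)
E
```

```text
t: 26.03
tcp_pos: [0.5415, 0.1685, 0.222]
tool_rot: [-0.044, 1.571, -0.116]
ft_force: [0.1, -1.6, -1.8]
opening: 0.0099
t: 26.2
tcp_pos: [0.5408, 0.1684, 0.2215]
tool_rot: [-2.804, 1.57, -2.872]
ft_force: [0.1, 0.4, -1.5]
opening: 0.0101
from [0.5408 0.1684 0.2215] psi -3.9 n 3 turn/row rx 0.0005
[0.001,0,0,-1.2,0.5,26.1],[0.001,0,0,-1.2,0.5,26.1],[0.001,0,0,-1.2,0.5,26.1]
```

View pics/w17.png

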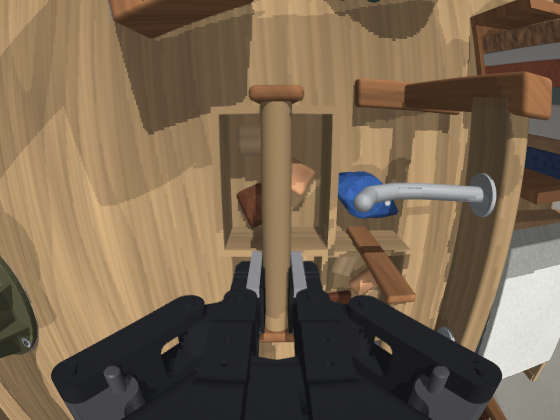

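```bash
python3 -m pendant '[[0,0,0,-3,1,26,0.05],[0,0,0,0,1,26,0.05],[0,0,0,0,0.5,26,0.05],[0,0,0,0,0,0,0.05],[0,0,0,0,0,0,0.05]]'
python3 - <<'E'
from look import *
path((0.619,0.1662,0.178,-4),n=3)
p,d,W=cloud('wrist'); cv2.imwrite('pics/w18.png',p)
p,d=camera('side');cv2.imwrite('pics/sd18.png',p[100:320,150:400].repeat(3,0).repeat(3,1)[:600])
E
```

```text
t: 26.67
tcp_pos: [0.6184, 0.1659, 0.2245]
tool_rot: [-2.928, 1.57, -2.995]
ft_force: [-0.6, 0.2, -2.4]
opening: 0.0102
from [0.6184 0.1659 0.2245] psi -3.8 n 3 turn/row rx 0.0009
[0.001,0,0,15.5,0.1,0.2],[0.001,0,0,15.5,0.1,0.2],[0.001,0,0,15.5,0.1,0.2]
```

View pics/w18.png

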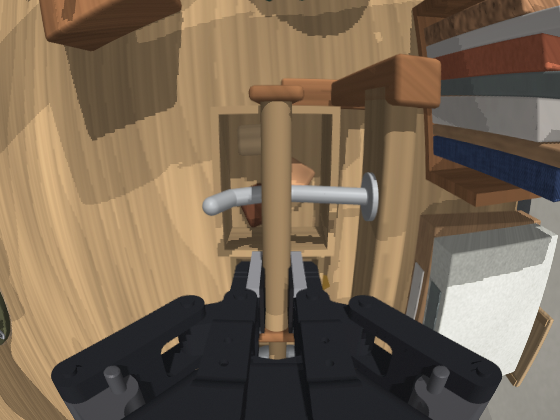

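View pics/sd18.png

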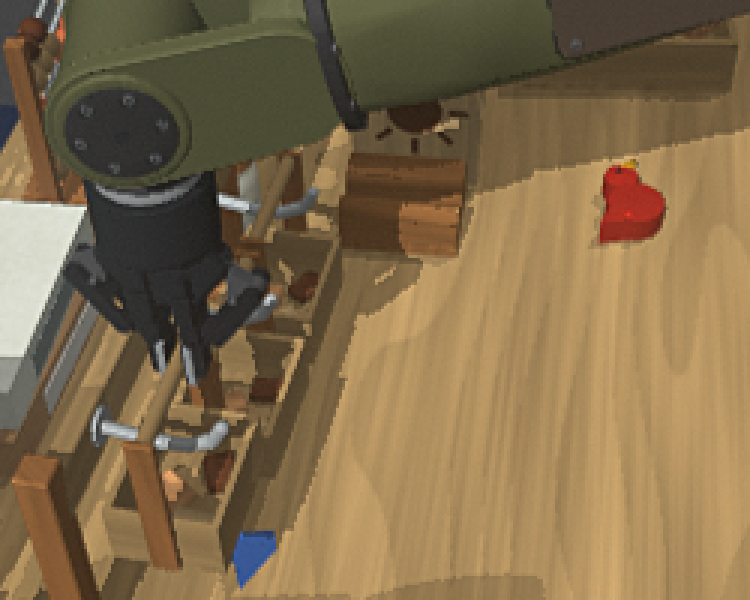

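Aligned just as the other two; lower and release.

```bash
python3 -m pendant '[[0,0,0,15,0,0,0.05],[0,0,0,15,0,0,0.05],[0,0,0,10,0,0,0.05],[0,0,0,5,0,0,0.05],[0,0,0,0,0,0,0.05]]'
python3 -m pendant '[[0,0,0,2,0,0,0.05],[0,0,0,2,0,0,0.05],[0,0,0,0,0,0,0.05]]'
```

```text
t: 27.18
tcp_pos: [0.6179, 0.166, 0.1794]
tool_rot: [-2.885, 1.569, -2.953]
ft_force: [-0.2, 0.5, -2.3]
opening: 0.0099
t: 27.43
tcp_pos: [0.6189, 0.1659, 0.1772]
tool_rot: [0.298, 1.569, 0.23]
ft_force: [-2.3, -0.3, 4.1]
opening: 0.0097
```

```bash
python3 -m pendant '[[0,0,0,0,0,0,0.15],[0,0,0,0,0,0,0.4],[0,0,0,0,0,0,0.4],[0,0,0,0,0,0,0.4]]'
python3 -m pendant '[[0,0,0,-20,0,0,0.4],[0,0,0,-40,0,0,0.4],[0,0,0,-40,0,0,0.4],[0,0,0,0,0,0,0.5],[0,0,0,0,0,0,0.5]]'
python3 - <<'E'
from look import *
p,d,W=cloud('wrist'); cv2.imwrite('pics/w19.png',p)
for n in('scene','side'):
    p,d,W=cloud(n); cv2.imwrite('pics/%s19.png'%n,p);P=flat(W);print(n)
    for r in bars(P,(0.5,0.65,-0.2,0.3),(0.178,0.19)): print('hung c %.4f %.4f yaw %.1f len %.0f w %.0f ztop %.3f n%d'%r)
    Q=sel(P,0.42,0.5,0.36,0.5,0.12,0.145)
    if len(Q): print('knob',cv2.minAreaRect(Q[:,:2].astype(np.float32)*1000),Q[:,2].max())
p=cv2.imread('pics/side0.png')[330:,210:340]; cv2.imwrite('pics/knob.png',cv2.resize(p,None,fx=6,fy=6,interpolation=cv2.INTER_CUBIC))
path((0.458,0.424,0.24,14),n=8)
E
```

```text
t: 27.77
tcp_pos: [0.6186, 0.1658, 0.1762]
tool_rot: [0.128, 1.571, 0.06]
ft_force: [-0.8, -0.3, -0.1]
opening: 0.0341
t: 28.18
tcp_pos: [0.6191, 0.166, 0.2788]
tool_rot: [0.274, 1.566, 0.206]
ft_force: [0.8, -0.5, -1.3]
opening: 0.0426
scene
hung c 0.6069 -0.0472 yaw -4.3 len 113 w 20 ztop 0.188 n250
hung c 0.6139 0.0735 yaw -4.2 len 113 w 20 ztop 0.189 n226
hung c 0.6222 0.1935 yaw -5.2 len 113 w 18 ztop 0.188 n186
side
hung c 0.5985 -0.0595 yaw -2.1 len 88 w 20 ztop 0.186 n98
hung c 0.6057 0.0761 yaw -7.8 len 112 w 20 ztop 0.185 n119
hung c 0.6203 0.1947 yaw -4.0 len 112 w 19 ztop 0.186 n252
knob ((456.8753356933594, 424.5434265136719), (56.87706756591797, 14.368159294128418), 78.05322265625) 0.14040157078986173
from [0.6183 0.1658 0.2748] psi -3.9 n 8 turn/row rx -0.0390
[-0.039,0,0,4.3,30.8,-22.2],[-0.039,0,0,4.3,31.7,-21.0],[-0.039,0,0,4.3,32.5,-19.7],[-0.039,0,0,4.3,33.2,-18.4],[-0.039,0,0,4.3,33.9,-17.1]
[-0.039,0,0,4.3,34.6,-15.8],[-0.039,0,0,4.3,35.1,-14.4],[-0.039,0,0,4.3,35.7,-13.0]
```

View pics/side19.png

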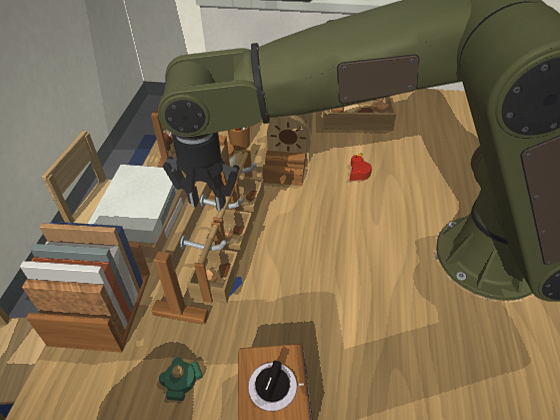

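View pics/knob.png

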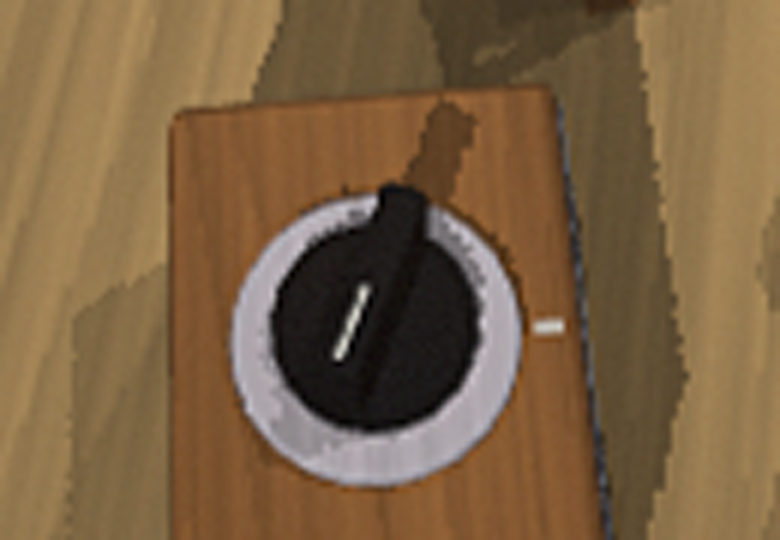

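```bash
python3 - <<'E'
from look import *
path((0.4577,0.4237,0.235,-12.5),n=8)
E
```

```text
from [0.6183 0.1658 0.2748] psi -3.9 n 8 turn/row rx 0.0188
[0.019,0,0,5.0,30.8,-22.2],[0.019,0,0,5.0,30.4,-22.8],[0.019,0,0,5.0,29.9,-23.4],[0.019,0,0,5.0,29.5,-23.9],[0.019,0,0,5.0,29.0,-24.5]
[0.019,0,0,5.0,28.6,-25.0],[0.019,0,0,5.0,28.1,-25.5],[0.019,0,0,5.0,27.6,-26.1]
```

```bash
python3 -m pendant '[[0.019,0,0,0,31,-22,0.5],[0.019,0,0,5,30,-23,0.5],[0.019,0,0,5,30,-23,0.5],[0.019,0,0,5,29,-24,0.5],[0.019,0,0,5,29,-24,0.5]]' >/dev/null
python3 -m pendant '[[0.019,0,0,5,29,-25,0.5],[0.019,0,0,5,28,-26,0.5],[0.019,0,0,5,28,-26,0.5],[0,0,0,0,0,0,0.5],[0,0,0,0,0,0,0.5]]'
python3 - <<'E'
from look import *
path((0.4577,0.4237,0.134,-12.5))
p,d,W=cloud('wrist'); cv2.imwrite('pics/w20.png',p);P=flat(W)
Q=sel(P,0.42,0.5,0.36,0.5,0.132,0.145);print(len(Q),cv2.minAreaRect(Q[:,:2].astype(np.float32)*1000),Q[:,2].max())
Q=sel(P,0.42,0.5,0.38,0.47,0.097,0.128);print(np.percentile(Q[:,2],[5,25,50,75,95]))
E
```

```text
t: 29.17
tcp_pos: [0.4571, 0.4251, 0.2394]
tool_rot: [-2.232, 1.568, -2.449]
ft_force: [0.7, -0.2, 0.5]
opening: 0.0425
from [0.4571 0.4251 0.2394] psi -12.4 n 3 turn/row rx 0.0004
[0.000,0,0,35.1,-0.4,0.3],[0.000,0,0,35.1,-0.4,0.3],[0.000,0,0,35.1,-0.4,0.3]
1430 ((458.6769714355469, 425.2271423339844), (56.95151138305664, 13.985072135925293), 77.96479797363281) 0.1417345318428977
[0.10020116 0.10114233 0.10233317 0.1091323  0.1100879 ]
```

View pics/w20.png

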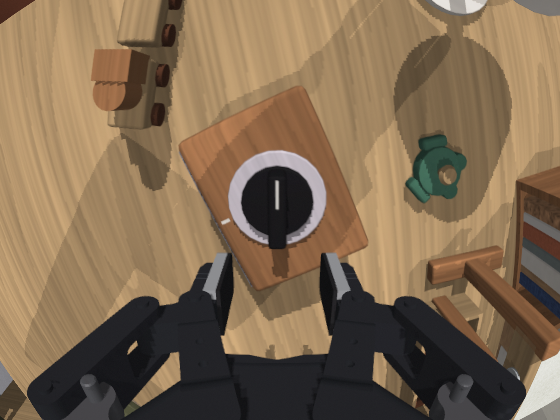

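```bash
python3 -m pendant '[[-0.007,0,0,35,0,0.5,0.5],[0,0,0,35,0,0.5,0.5],[0,0,0,25,0,0,0.5],[0,0,0,10,0,0,0.5],[0,0,0,0,0,0,0.5]]'
python3 -m pendant '[[0,0,0,0,0,0,0.05],[0,0,0,0,0,0,0.05],[0,0,0,0,0,0,0.05],[0,0,0,0,0,0,0.05],[0,0,0,0,0,0,0.05]]' 40
python3 -m pendant '[[-0.1,0,0,0,0,0,0.05],[-0.1,0,0,0,0,0,0.05],[-0.1,0,0,0,0,0,0.05],[-0.1,0,0,0,0,0,0.05],[0,0,0,0,0,0,0.05]]'
python3 - <<'E'
from plan import *
o=manip.get_obs();print(o['ft_force'],o['ft_torque'],o['joints'],np.degrees(cur()[2]),o['tcp_pos'])
E
```

```text
t: 29.63
tcp_pos: [0.4595, 0.4222, 0.1337]
tool_rot: [-2.22, 1.566, -2.434]
ft_force: [-0.0, -0.5, 0.1]
opening: 0.0427
t: 30.05
tcp_pos: [0.4576, 0.4246, 0.1387]
tool_rot: [2.961, 1.568, 2.749]
ft_force: [-22.9, -0.8, 11.1]
opening: 0.0134
t: 30.47
tcp_pos: [0.4579, 0.4247, 0.1386]
tool_rot: [2.334, 1.568, 2.529]
ft_force: [-20.0, -0.5, 10.2]
opening: 0.0131
[-19.9651215   -0.5173976   10.20778195] [-0.04333422  3.25932803  0.12963014] [0.68822298 0.56890667 1.40753332 0.00276878 1.16585748 0.49250169] 11.15155423355619 [0.45789303 0.42467993 0.13861624]
```

```bash
python3 -m pendant '[[0,0,0,-3,0,-2,0.05],[-0.1,0,0,0,0,0,0.05],[-0.1,0,0,0,0,0,0.05],[-0.1,0,0,0,0,0,0.05],[0,0,0,0,0,0,0.05]]'
cat > q.py <<'E'
from plan import *
o=manip.get_obs();print('F',o['ft_force'].round(1),'M',o['ft_torque'].round(3),'j6 %.3f psi %.2f'%(o['joints'][5],np.degrees(cur()[2])),o['tcp_pos'].round(4),'op %.4f'%o['opening'])
E
python3 q.py
```

```text
t: 30.88
tcp_pos: [0.4573, 0.4243, 0.1392]
tool_rot: [1.104, 1.569, 1.598]
ft_force: [2.7, 12.3, -17.5]
opening: 0.013
F [  2.7  12.3 -17.5] M [ 2.001 -0.23   0.054] j6 0.194 psi 28.30 [0.4573 0.4243 0.1392] op 0.0130
```

```bash
python3 -m pendant '[[-0.1,0,0,2,1,0.3,0.05],[-0.1,0,0,0,0,0,0.05],[-0.1,0,0,0,0,0,0.05],[-0.1,0,0,0,0,0,0.05],[0,0,0,0,0,0,0.05]]'; python3 q.py
python3 -m pendant '[[-0.1,0,0,0,0,0,0.05],[-0.1,0,0,0,0,0,0.05],[-0.1,0,0,0,0,0,0.05],[-0.1,0,0,0,0,0,0.05],[0,0,0,0,0,0,0.05]]'; python3 q.py
```

```text
t: 31.3
tcp_pos: [0.4576, 0.4247, 0.139]
tool_rot: [-0.042, 1.569, 0.849]
ft_force: [-3.2, 0.1, 3.2]
opening: 0.0131
F [-3.2  0.1  3.2] M [-0.178  0.71   0.066] j6 -0.203 psi 51.10 [0.4576 0.4247 0.139 ] op 0.0131
t: 31.72
tcp_pos: [0.4578, 0.4249, 0.139]
tool_rot: [-0.487, 1.568, 0.802]
ft_force: [-2.0, 2.0, 5.9]
opening: 0.013
F [-2.   2.   5.9] M [0.173 0.471 0.03 ] j6 -0.599 psi 73.83 [0.4578 0.4249 0.139 ] op 0.0130
```

```bash
python3 -m pendant '[[-0.08,0,0,0,0,0,0.05],[-0.06,0,0,0,0,0,0.05],[0,0,0,0,0,0,0.05]]'; python3 q.py
python3 -m pendant '[[-0.06,0,0,0,0,0,0.05],[-0.06,0,0,0,0,0,0.05],[0,0,0,0,0,0,0.05]]'; python3 q.py
python3 -m pendant '[[-0.06,0,0,0,0,0,0.05],[-0.06,0,0,0,0,0,0.05],[0,0,0,0,0,0,0.05]]'; python3 q.py
```

```text
t: 31.97
tcp_pos: [0.4578, 0.425, 0.139]
tool_rot: [-0.601, 1.568, 0.824]
ft_force: [-1.6, 2.6, 5.4]
opening: 0.0129
F [-1.6  2.6  5.4] M [0.33  0.383 0.095] j6 -0.735 psi 81.63 [0.4578 0.425  0.139 ] op 0.0129
t: 32.22
tcp_pos: [0.4579, 0.4251, 0.139]
tool_rot: [-0.728, 1.567, 0.816]
ft_force: [-0.9, 4.5, 4.8]
opening: 0.0131
F [-0.9  4.5  4.8] M [0.436 0.274 0.039] j6 -0.855 psi 88.50 [0.4579 0.4251 0.139 ] op 0.0131
t: 32.47
tcp_pos: [0.4579, 0.4252, 0.139]
tool_rot: [-0.833, 1.567, 0.831]
ft_force: [-1.2, 4.1, 7.3]
opening: 0.0131
F [-1.2  4.1  7.3] M [0.565 0.327 0.072] j6 -0.975 psi 95.37 [0.4579 0.4252 0.139 ] op 0.0131
```

```bash
python3 -m pendant '[[-0.05,0,0,0,0,0,0.05],[-0.05,0,0,0,0,0,0.05],[0,0,0,0,0,0,0.05]]'; python3 q.py
python3 -m pendant '[[-0.05,0,0,0,0,0,0.05],[-0.05,0,0,0,0,0,0.05],[0,0,0,0,0,0,0.05]]'; python3 q.py
python3 -m pendant '[[-0.05,0,0,0,0,0,0.05],[-0.05,0,0,0,0,0,0.05],[0,0,0,0,0,0,0.05]]'; python3 q.py
```

```text
t: 32.72
tcp_pos: [0.4579, 0.4253, 0.139]
tool_rot: [-0.922, 1.567, 0.842]
ft_force: [-1.0, 6.1, 6.0]
opening: 0.0129
F [-1.   6.1  6. ] M [0.716 0.244 0.054] j6 -1.074 psi 101.06 [0.4579 0.4253 0.139 ] op 0.0129
t: 32.97
tcp_pos: [0.458, 0.4253, 0.1391]
tool_rot: [-0.85, 1.567, 1.012]
ft_force: [-2.5, 5.1, 5.5]
opening: 0.0128
F [-2.5  5.1  5.5] M [ 0.881  0.215 -1.674] j6 -1.173 psi 106.66 [0.458  0.4253 0.1391] op 0.0128
t: 33.22
tcp_pos: [0.4579, 0.4255, 0.1389]
tool_rot: [-0.686, 1.566, 1.273]
ft_force: [0.2, 10.2, 4.6]
opening: 0.0132
F [ 0.2 10.2  4.6] M [ 1.658  0.592 -3.155] j6 -1.271 psi 112.26 [0.4579 0.4255 0.1389] op 0.0132
```

```bash
python3 -m pendant '[[0,0,0,0,0,0,0.2],[0,0,0,0,0,0,0.5],[0,0,0,0,0,0,0.5],[0,0,0,0,0,0,0.5]]'; python3 q.py
python3 -m pendant '[[0,0,0,-20,0,0,0.5],[0,0,0,-40,0,0,0.5],[0,0,0,-40,0,0,0.5],[0,0,0,0,0,0,0.5],[0,0,0,0,0,0,0.5]]'
python3 - <<'E'
from look import *
p,d,W=cloud('wrist'); cv2.imwrite('pics/w21.png',p);P=flat(W)
Q=sel(P,0.42,0.5,0.36,0.5,0.132,0.145);print(len(Q),cv2.minAreaRect(Q[:,:2].astype(np.float32)*1000),Q[:,2].max())
p,d,W=cloud('side');P=flat(W)
Q=sel(P,0.42,0.5,0.36,0.5,0.12,0.145)
if len(Q):print(len(Q),cv2.minAreaRect(Q[:,:2].astype(np.float32)*1000),Q[:,2].max())
E
```

```text
t: 33.55
tcp_pos: [0.4575, 0.4242, 0.1374]
tool_rot: [-2.569, 1.571, -0.605]
ft_force: [0.8, -0.2, 0.4]
opening: 0.0428
F [ 0.8 -0.2  0.4] M [-0.02   0.026  0.024] j6 -1.275 psi 112.52 [0.4575 0.4242 0.1374] op 0.0428
t: 33.97
tcp_pos: [0.4579, 0.4246, 0.2398]
tool_rot: [-1.319, 1.566, 0.646]
ft_force: [-0.2, 0.5, -1.2]
opening: 0.0427
1395 ((455.7530212402344, 425.3162841796875), (56.938907623291016, 14.103700637817383), 12.445873260498047) 0.13896747685862756
401 ((457.1392822265625, 424.8398742675781), (55.98497009277344, 15.086297988891602), 12.155799865722656) 0.14103086828078173
```

View pics/w21.png

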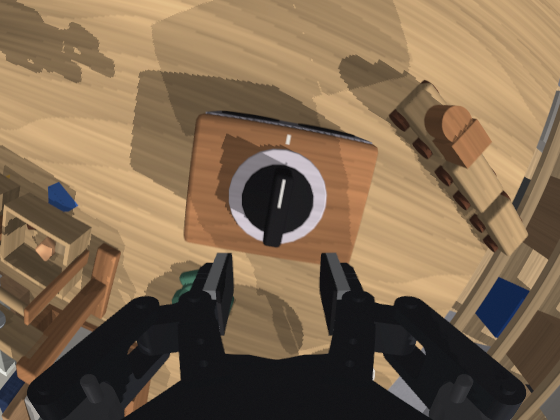

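```bash
python3 -m pendant '[[0,0,0,-30,30,0,0.5],[0,0,0,-30,30,0,0.5],[0,0,0,0,35,0,0.5],[0,0,0,0,35,0,0.5],[0,0,0,0,0,0,0.5]]'
python3 - <<'E'
from look import *
Ws=[];P0=np.load('c0.npz')
for n in('scene','side'):
    p,d,W=cloud(n); cv2.imwrite('pics/%s22.png'%n,p);P=flat(W);Ws.append(W);print(n)
    for r in bars(P,(0.5,0.65,-0.2,0.3),(0.178,0.19)): print('hung c %.4f %.4f yaw %.1f len %.0f w %.0f ztop %.3f n%d'%r)
H=topmap(Ws,0.15,0.95,-0.5,0.5,0.002,0.22)
img=cv2.applyColorMap((np.clip(H/0.22,0,1)*255).astype(np.uint8),cv2.COLORMAP_JET)
cv2.imwrite('pics/top22.png',cv2.resize(img,None,fx=1.5,fy=1.45,interpolation=0))
E
```

```text
t: 34.48
tcp_pos: [0.3343, 0.3727, 0.2951]
tool_rot: [1.855, 1.568, -2.461]
ft_force: [-0.2, 0.9, 0.5]
opening: 0.0425
scene
hung c 0.6068 -0.0475 yaw -4.0 len 113 w 20 ztop 0.188 n256
hung c 0.6137 0.0736 yaw -4.2 len 112 w 20 ztop 0.189 n231
hung c 0.6214 0.1937 yaw -3.6 len 113 w 22 ztop 0.188 n214
side
hung c 0.6033 -0.0471 yaw -4.3 len 114 w 21 ztop 0.186 n174
hung c 0.6162 0.1341 yaw -3.9 len 233 w 20 ztop 0.187 n459
```

View pics/side22.png

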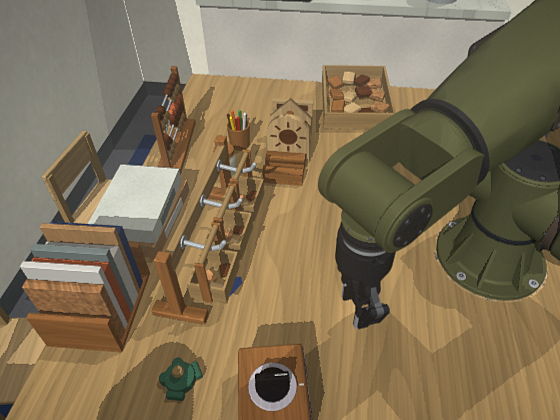

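View pics/scene22.png

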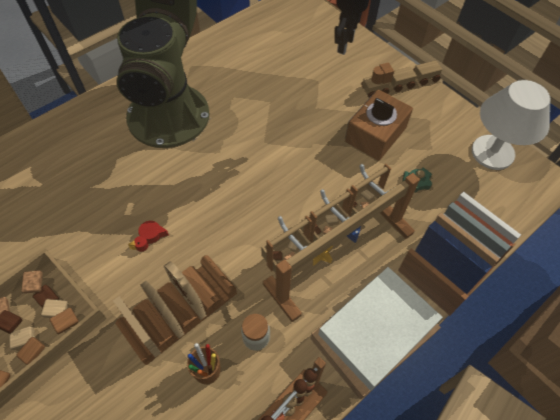

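View pics/top22.png

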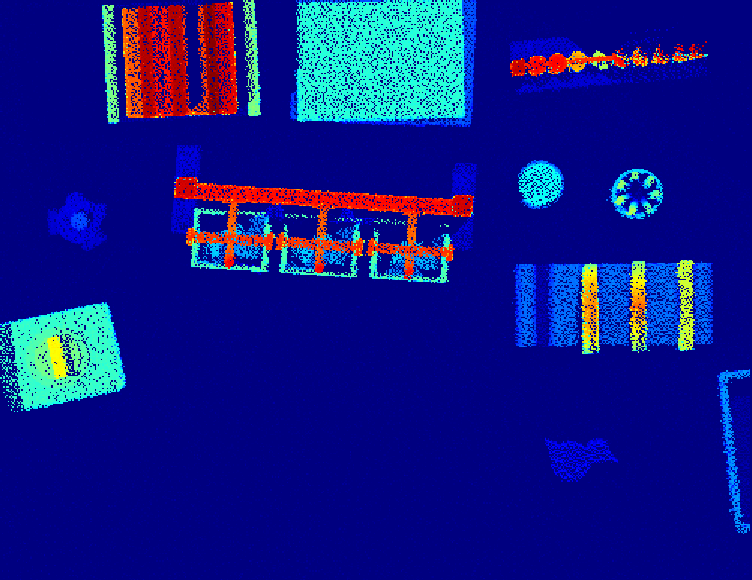

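```bash
python3 - <<'E'
from station import manip
print(manip.close_job(), manip.get_obs()['t'])
E
```

```text
the job is handed in; nothing more can be done
the job is handed in; nothing more can be done
```

I finished the task and handed it in at about 34.5 s of the 192 s allowed.

- **Boards:** I parked the round board in slot_4, moved the house board to slot_2, then put the round board in slot_3. In the last pictures the square is still in slot_1, all three boards stand upright and slot_4 is empty.
- **Baskets:** All three were on the table, and I hung one on each hook. Both cameras show the bars across the hooks, level and in line with the rail. The scene camera puts them within about 2 mm of the hook positions I measured. None of them was knocked aside.
- **Music:** With the boards and baskets done, I turned the knob anticlockwise about 114° until the wrist torque rose from about 0.05 to over 3 N m. That showed the stop, and I let go with the torque still pressing towards it. The pointer lines up with the front mark to within about 2° in the wrist picture. I did not grip it again for a second check.
- **Left alone:** The jar, the cup, the duck and the frog show no movement between the first and last height maps. The fish and star are now partly hidden under the hung baskets, so I only saw that what shows of them is in place.

The highest forces I read on the wrist were just over 20 N, and nothing fell. The two fixed cameras disagreed by 2–4 mm throughout, so I averaged them and checked with the wrist camera before each grasp.

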